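# Load a geared shaft in the inspection fixture and clamp it

## Task

Take the geared shaft from its rest and lay it in the two V-blocks of the inspection fixture, gear towards the sprung tail plate: its geared end has to push that plate back so that the other end drops in behind the fixed end stop and lies against it. Then swing the clamp over and press it fully home so that its sprung pad holds the shaft. Do not ram the shaft into the fixture, and leave the other things on the bench where they are.

Things in the scene. Friction and masses are not known exactly. Their poses are not given: they have to be found in the camera images.
- fixture: Fixed inspection fixture on a dark steel base plate 14 mm thick (x -45 to +90 mm, y -115 to +155 mm). Origin on the bench below the middle of where the shaft is to lie, z up, loaded shaft along y. Two steel 90 degree V-blocks, 12 mm wide, at y = -45 and +45 mm, upper edges 34 mm apart at z = 50 mm. Clamp bracket, 88 mm high, on the +x side. Spring housing at y = 125 to 150 mm, 74 mm high.
- end_stop (a point): Fixed end stop: steel block 40 mm wide (x), 14 mm thick, its top 52 mm over the bench. This point is the middle of its upper edge on the side facing the shaft: x = 0, y = -90, z = 52 mm of the fixture; axes as the fixture.
- seat (a point): The point, 50 mm above the fixture's origin, where the middle of the shaft's axis must finally be; axes as the fixture.
- tail (a joint): Sprung tail plate: upright aluminium plate 50 mm wide (x), 8 mm thick, from 30 to 90 mm over the bench, facing the end stop. 0 = sprung fully forward, face at y = +80 mm of the fixture; grows to 0.024 m as it is pushed back in +y, with 5 N at the start, 9 N at 0.010 m, 14 N at the end. With the shaft loaded it stands near 0.010.
- tail_face (a point): Middle of the tail plate's face, 50 mm over the bench, on the axis of the V-blocks; axes as the fixture.
- clamp (a joint): Swing clamp: steel bar 20 mm wide, 10 mm thick, on a stiff hinge parallel to the fixture's y; it stays where it is left (0.9 N m to move). 0 = fully closed, bar level, reaching to -x across the shaft's middle; 2.0 to 2.25 = standing open, leaning back to +x. The last 0.06 rad also compress the sprung pad: about 12 N at the T-grip.
- clamp_hinge (a point): Hinge axis of the clamp, at x = +70 mm, y = 0, z = 78 mm of the fixture; axes as the fixture.
- clamp_grip (a point): Middle of the clamp's T-grip: black round bar, 18 mm in diameter and 90 mm long, parallel to the hinge, 130 mm from it at the end of the clamp bar; the bar joins it in its middle 20 mm, 35 mm is free on each side. The point turns with the clamp.
- pad: Black rubber pad 20 mm in diameter on the underside of the clamp bar, 70 mm from the hinge, sprung; it reaches 15 mm below the bar's underside and is pushed in about 4 mm by the shaft when the clamp is fully closed. Origin near the bar's underside, z along its spring.
- rest: Black plastic rest, fixed: base 90 x 140 x 12 mm, with two V-blocks like the fixture's at y = -45 and +45 mm; origin on the bench under its middle, z up, the shaft lies along its y, axis 50 mm over the bench.
- shaft: Loose steel shaft 180 mm long, 24 mm in diameter, 0.3 to 0.55 kg; stubs 20 mm in diameter, 12 mm long at both ends. Origin on its axis at mid-length, y along it to the geared end. Gear 45 mm across at y = 62 to 76 mm; cam lobes (radius up to 17 mm) at y = -32..-24 and 24..32 mm. Grip the smooth middle between them; the clamp presses there too. Roll does not matter.
- gear_end (a point): Centre of the shaft's end face at the geared end (y = +90 mm of the shaft).
- bin: Bystander: open blue plastic bin 160 x 220 x 80 mm with shafts in it; origin under its centre.
- mouse: Bystander: black computer mouse 100 x 60 x 30 mm; origin under its centre.
- gear_big: Bystander: gear wheel 72 mm across, 14 mm thick, hub 22 mm high, lying flat; origin under its centre.
- gear_small: Bystander: gear wheel 52 mm across, hub 24 mm high, lying flat; origin under its centre.
- bearing: Bystander: steel bearing ring 36 mm across, 12 mm high; origin under its centre.
- wrench: Bystander: wrench 170 mm long lying on the bench.
- brush: Bystander: brush 180 mm long lying on the bench.
- oil_jar: Bystander: white jar 64 mm across, 90 mm high; origin under its centre.
There are look-alikes about, which are no part of the job. Of the things that look like the shaft, the middle-sized one is meant.

How it is judged:
By the outcome, as a careful person would: the job done as asked, in the order asked, and still so for the second after the job is handed in, with the robot touching nothing.
It also fails if it takes over 62 s, if anything falls off the work surface, if the arm or the gripper's body presses on something with over 40 N, if the wrist force passes 120 N, or if a joint passes its speed limit or range.

## Robot

A 6-joint arm with a two-finger parallel gripper is mounted at the origin on the work surface. World frame = base frame: x ahead of the robot, y to its left, z up, the work surface at z = 0. Lengths are in m, angles in rad, forces in N, time in s.
With the tool pointing down it reaches from about 0.25 to 0.775 m from the base axis. Payload 4 kg.
Tool frame: the origin (TCP) lies midway between the tips of the shut fingers; the grasp point (between the pads) lies 19 mm behind it; z points along the fingers, y is the line along which they close (so a half turn about z gives the same grasp; the last joint's range is limited). The gripper opens to 94 mm and grips with 3 to 60 N. Pads are 16 mm wide; open, the fingers measure 119 mm over their backs; the gripper's body (75 mm by 177 mm) begins 78 mm behind the grasp point.
Start: joints at [-0.103, 0.087, 1.371, -0, 1.684, -0.103], TCP at [0.55, -0, 0.171] pointing down, gripper open.
Joint ranges: [-3.1, 3.1], [-0.76, 2.03], [0.27, 2.55], [-1.08, 4.22], [0.17, 2.65], [-2.57, 2.57]. Speed limits (rad/s): [2.79, 2.79, 3.14, 3.14, 3.14, 3.14].

## Interface

Orientations are given as [roll, pitch, yaw] about the fixed x, y, z axes, in that order (R = Rz(yaw) Ry(pitch) Rx(roll)).
In Python, from bench import robot gives the robot as it stands. The module is installed in compiled form; this text tells all that it offers.
- The arm moves only by the tool arm_command, never from a script. Its argument "targets" is a list of rows, each a list of 4 numbers: the shift along the world's x, y, z as a fraction of full scale, then the turn about the world's z as a fraction of full scale. A call has 1 to 8 rows; each row is the pose to reach, as a shift and turn from the pose commanded when the call began; what a row does not reach only later rows make up. Full scale, the value 1, is 0.5 m for a shift and 120 degrees for a turn. A row lasts 1/12 s, in which the tool goes at most 41.7 mm and 7.16 degrees, less where a joint would pass 70% of its speed; a pose out of reach is approached as far as the arm can. A call with a number of a shift or a turn outside -1 to 1 is refused whole. A call with a gripper value outside its range is refused whole. "claw" is the closure, from 0 (fully open) to 1 (shut), set as the call begins (left out, the last holds). The fingers move at their own pace and stop on an object; the grip force is fixed at half the most. Time passes only in rows, so rows that repeat a pose let the fingers close. It gives the time, the measured TCP pose, the force, the opening and the grip force at its end, in the units of the state.
- robot.get_obs(): the state, without advancing time (a new reading comes with each control period).
- robot.snapshot(name): name is "scene" or "side" or "wrist"; returns the picture (480x640x3 uint8, red, green, blue); there is no depth.
- robot.camera_info(name): a dict with "vfov" (degrees; the focal length in pixels is half the picture's height over the tangent of half this angle, whatever the lens; pixels are square), "cx", "cy" (the principal point, pixels), "extrinsics" (4x4, takes a point from camera to world coordinates); the wrist camera has in their place "T_tool_cam" (4x4, takes a point from camera to tool coordinates, whose origin is the TCP and whose axes are the flange's). Camera axes: x right, y up, looking along -z (the intrinsics and any distortion apply to the point x, -y, -z); pixel columns grow to the right and rows downward; lengths in m; the calibration is good to about 2 mm. A picture is of the moment at which its call begins: read the wrist's pose just before it. camera_info takes no time and is no camera call.
- robot.close_job(): hands the job in; it is judged then, once.
The state is a dict: "time": time; "joint_positions": joint angles; "qvel": joint speeds; "joint_torque": joint torques, N m; "tool_pos": TCP position; "ee_rot": TCP orientation; "wrist_force": force on the tool from outside, world axes, zero at the start; "wrist_torque": the same for the moment, N m; "width": finger opening in m; "finger_force": force on a finger pad.
Only numpy, scipy, OpenCV 4.12 (cv2) and the standard library are available. Lean on these libraries where they do the work, as an engineer would, in place of code of your own. Each camera call takes 0.05 s, during which the arm holds its last target. There are 200 camera calls.

## Working session

There is one attempt and no reset: what is moved stays moved. The work goes in short steps, Python scripts to look and compute and a tool call to move; the robot and the scene stay as the last step left them, time stands still between calls to the robot, and variables do not carry over. Pictures are saved under pics/ and viewed, at most 10 in all, crops included, and the job is handed in when it is done.

Besides the shell and the picture viewer there is one more tool, called after "Emit:" as name(argument=value, ...), one argument or row to a line, values as JSON. arm_command: Moves the arm, as the interface text tells. Shift numbers are shares of 0.5 m and turn numbers shares of 120 degrees, none past 1 either way. Its arguments: {"type":"object","properties":{"targets":{"type":"array"},"claw":{"type":"number"}},"required":["targets"]}

```bash
mkdir -p pics; python3 - <<'E'
from bench import robot
import cv2,numpy as np
for n in("scene","side"):
    cv2.imwrite(f"pics/{n}0.png",robot.snapshot(n)[:,:,::-1]); c=robot.camera_info(n);print(n,{k:(np.round(v,4).tolist() if k=="extrinsics" else v) for k,v in c.items()})
c=robot.camera_info("wrist");print(c)
o=robot.get_obs();print(o)
E
```

```text
scene {'vfov': 52.343427349255336, 'cx': 320.3898900216259, 'cy': 243.34560489614645, 'extrinsics': [[-0.2827, -0.7668, 0.5762, 1.1559], [0.9592, -0.2205, 0.1771, 0.1235], [-0.0088, 0.6028, 0.7979, 0.9628], [0.0, 0.0, 0.0, 1.0]]}
side {'vfov': 47.73558198890311, 'cx': 311.25824292723314, 'cy': 234.92543704533207, 'extrinsics': [[-0.9092, 0.2475, -0.3347, 0.0289], [-0.4163, -0.5304, 0.7385, 0.9763], [0.0052, 0.8108, 0.5853, 0.8892], [0.0, 0.0, 0.0, 1.0]]}
{'vfov': 65.62534304674054, 'cx': 318.6510496436307, 'cy': 243.89828289247538, 'T_tool_cam': array([[ 1.66433733e-04,  9.59647359e-01,  2.81206187e-01,
         8.21565792e-02],
       [ 9.99999681e-01,  5.98638582e-05, -7.96148462e-04,
        -2.70997737e-04],
       [-7.80855856e-04,  2.81206229e-01, -9.59647043e-01,
        -2.13964018e-01],
       [ 0.00000000e+00,  0.00000000e+00,  0.00000000e+00,
         1.00000000e+00]])}
{'time': 0.1, 'joint_positions': array([-1.03090553e-01,  8.78816840e-02,  1.37207281e+00,  1.18278701e-05,
        1.68355409e+00, -1.03104185e-01]), 'qvel': array([-0.0012117 , -0.00055434, -0.00306085,  0.00092931, -0.00080001,
       -0.00012235]), 'joint_torque': array([ 2.25695316e-03, -3.41256917e+01, -3.03301656e+01,  7.19034858e-02,
        3.05556308e-02, -9.49158243e-05]), 'tool_pos': array([5.49466196e-01, 6.03481752e-05, 1.70336307e-01]), 'ee_rot': array([-3.13968810e+00, -2.08884084e-04,  1.57081108e+00]), 'wrist_force': array([-0.33676754, -0.96331043, -0.011466  ]), 'wrist_torque': array([0.04832114, 0.03079979, 0.0514416 ]), 'finger_force': 0.0, 'width': 0.09418701698241061}
```

View pics/scene0.png

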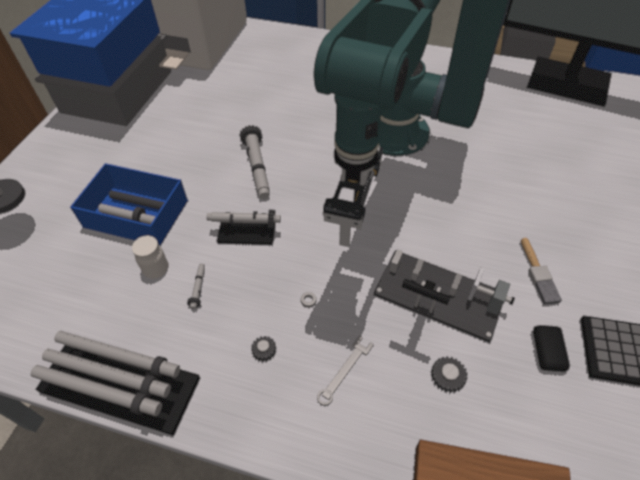

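View pics/side0.png

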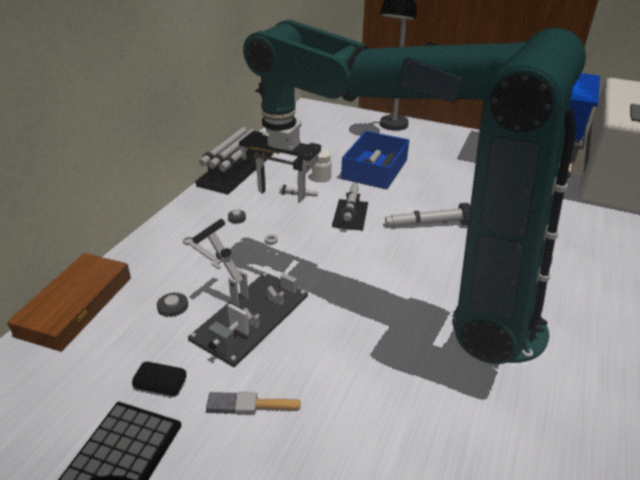

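```bash
cat > h.py <<'E'
from bench import robot
import cv2,numpy as np
from scipy.spatial.transform import Rotation as R
def cam(n,o=None):
    c=robot.camera_info(n)
    if n=="wrist":
        T=np.eye(4);T[:3,:3]=R.from_euler("xyz",o["ee_rot"]).as_matrix();T[:3,3]=o["tool_pos"];E=T@c["T_tool_cam"]
    else:E=c["extrinsics"]
    return (240/np.tan(np.radians(c["vfov"])/2),c["cx"],c["cy"],np.array(E))
def ray(C,p):
    f,cx,cy,E=C;d=E[:3,:3]@np.array([(p[0]-cx)/f,-(p[1]-cy)/f,-1]);return E[:3,3],d/np.linalg.norm(d)
def plane(C,p,z):
    a,d=ray(C,p);return a+d*(z-a[2])/d[2]
def tri(*cps):
    A=np.zeros((3,3));b=np.zeros(3);L=[ray(*cp) for cp in cps]
    for a,d in L:
        P=np.eye(3)-np.outer(d,d);A+=P;b+=P@a
    x=np.linalg.solve(A,b);return x,[1000*np.linalg.norm((np.eye(3)-np.outer(d,d))@(x-a)) for a,d in L]
def proj(C,X):
    f,cx,cy,E=C;q=E[:3,:3].T@(np.array(X)-E[:3,3]);return np.array([cx-f*q[0]/q[2],cy+f*q[1]/q[2]])
E
python3 - <<'E'
from h import *
np.set_printoptions(precision=4,suppress=True)
C=cam("scene")
for p in [(376,290),(393,253),(510,290),(492,337)]:print("plate",plane(C,p,.014))
for p in [(208,217),(280,218)]:print("shaft",plane(C,p,.05))
for p in [(250,128),(265,192)]:print("big",plane(C,p,.015))
for p in [(202,266),(194,305)]:print("small",plane(C,p,.015))
im=cv2.imread("pics/scene0.png")[170:320,170:320];cv2.imwrite("pics/c0.png",cv2.resize(im,(600,600),interpolation=cv2.INTER_CUBIC))
E
```

```text
plate [0.563  0.0716 0.014 ]
plate [0.4504 0.0882 0.014 ]
plate [0.479  0.3625 0.014 ]
plate [0.6088 0.3328 0.014 ]
shaft [ 0.4952 -0.3665  0.05  ]
shaft [ 0.4495 -0.1958  0.05  ]
big [ 0.1177 -0.4089  0.015 ]
big [ 0.3486 -0.276   0.015 ]
small [ 0.6127 -0.3361  0.015 ]
small [ 0.7142 -0.3088  0.015 ]
```

View pics/c0.png

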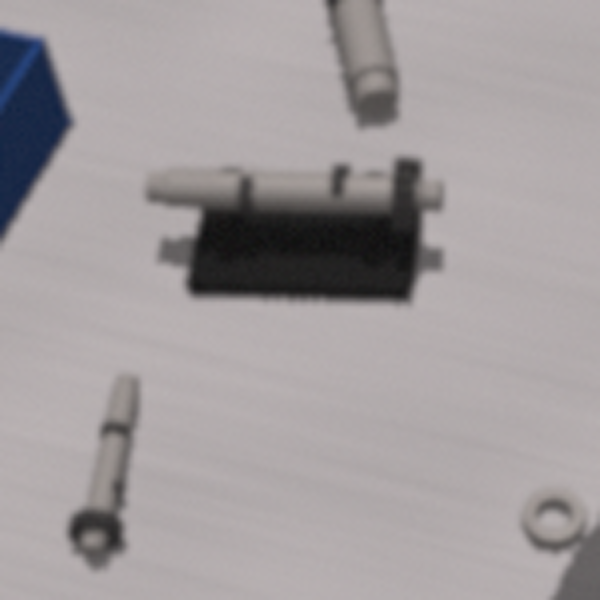

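Three look-alikes: the large one at (257,160), about 265 mm; the one on the black rest at (245,218), about 177 mm; and the small one at (198,287), about 105 mm. The one on the rest is the middle-sized one and fits the 180 mm length. The crop confirms the gear on its right end, towards +y. The fixture's spring housing is also at +y. Next I look from the wrist camera.

Emit:
arm_command(
  targets=[
    [-0.08, 0.4, 0.18, 0],
    [-0.08, 0.4, 0.18, 0],
    [-0.08, 0.4, 0.18, 0],
    [-0.08, 0.4, 0.18, 0],
    [-0.08, 0.4, 0.18, 0],
    [-0.08, 0.4, 0.18, 0],
    [-0.08, 0.4, 0.18, 0],
    [-0.08, 0.4, 0.18, 0],
  ],
)

```text
time: 0.77
tool_pos: [0.51, 0.1997, 0.2608]
ee_rot: [-3.141, 0.001, 1.572]
wrist_force: [-0.1, -0.7, 0.1]
width: 0.0941
finger_force: 0.0
```

```bash
cat > snap.py <<'E'
import sys,pickle
from h import *
n,name=sys.argv[1:3]
o=robot.get_obs();im=robot.snapshot(n)[:,:,::-1];cv2.imwrite(f"pics/{name}.png",im);pickle.dump(cam(n,o),open(f"pics/{name}.pkl","wb"));print(o["time"],o["tool_pos"].round(4),o["ee_rot"].round(4),np.abs(o["qvel"]).max())
E
python3 snap.py wrist w1
```

```text
0.7667 [0.51   0.1997 0.2608] [-3.1412e+00  1.3000e-03  1.5719e+00] 0.03951146427643891
```

View pics/w1.png

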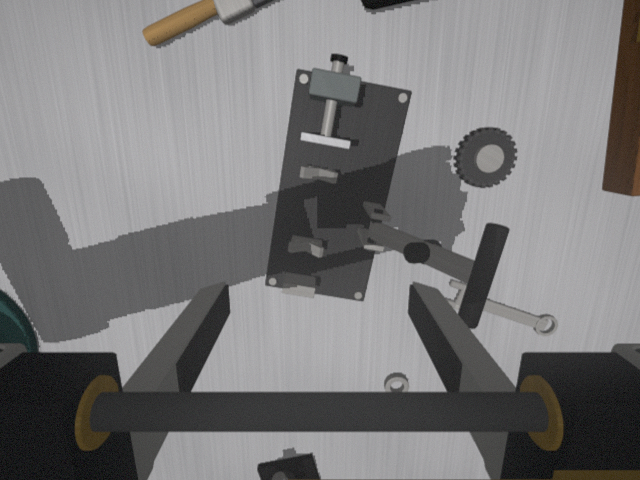

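The fixture is fully visible: base plate corners at about (297,70), (411,91), (363,300) and (266,287), tail plate top at (326,140), V-blocks at (320,174) and (307,245), end stop at (298,285), T-grip at (485,275). I take a second view with an x baseline.

Emit:
arm_command(
  targets=[
    [-0.2, 0.04, 0, 0],
    [-0.2, 0.04, 0, 0],
    [-0.2, 0.04, 0, 0],
    [-0.2, 0.04, 0, 0],
  ],
)

```text
time: 1.15
tool_pos: [0.4075, 0.2188, 0.2611]
ee_rot: [-3.14, 0.0, 1.571]
wrist_force: [1.1, 0.1, 0.5]
width: 0.0938
finger_force: 0.0
```

```bash
python3 snap.py wrist w2; python3 - <<'E'
from h import *
import pickle
a=cv2.imread("pics/w1.png");b=cv2.imread("pics/w2.png")
C1=pickle.load(open("pics/w1.pkl","rb"));C2=pickle.load(open("pics/w2.pkl","rb"))
q=[proj(C2,plane(C1,p,.014)) for p in [(297,70),(411,91),(363,300),(266,287)]];print(np.round(q))
u=int(min(x[0] for x in q))-12;v=int(min(x[1] for x in q))-15
print(u,v)
A=cv2.resize(a[50:310,250:420],None,fx=2.3,fy=2.3,interpolation=cv2.INTER_CUBIC)
B=cv2.resize(b[max(v,0):max(v,0)+260,u:u+170],None,fx=2.3,fy=2.3,interpolation=cv2.INTER_CUBIC)
im=np.hstack([A,B]);im=np.clip(im.astype(float)*1.5,0,255).astype(np.uint8)
cv2.imwrite("pics/fx.png",im);print(im.shape)
E
```

```text
1.15 [0.4075 0.2188 0.2611] [-3.1404e+00  4.0000e-04  1.5705e+00] 0.05706579426270541
[[386.  88.]
 [498. 109.]
 [438. 313.]
 [343. 300.]]
330 73
(598, 782, 3)
```

View pics/fx.png

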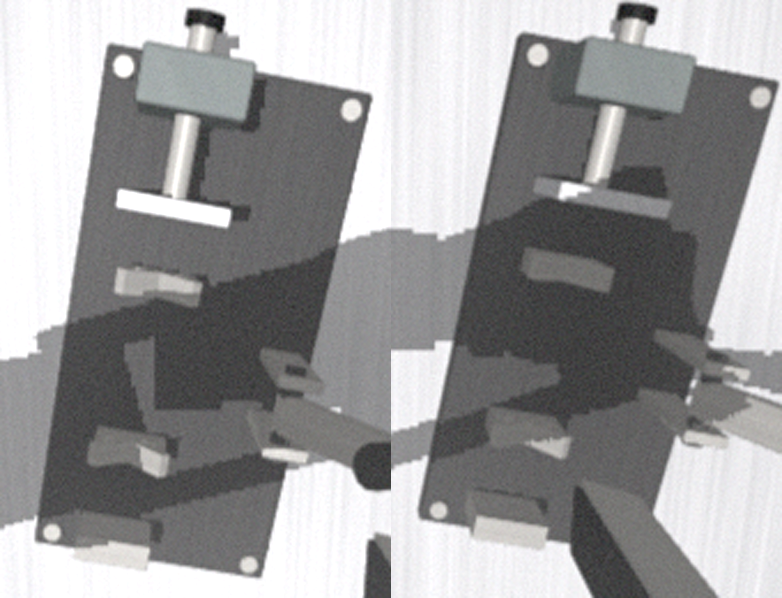

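```bash
cat > fx.py <<'E'
from h import *
import pickle
from scipy.optimize import least_squares
np.set_printoptions(precision=4,suppress=True)
C1=pickle.load(open("pics/w1.pkl","rb"));C2=pickle.load(open("pics/w2.pkl","rb"))
a=lambda x,y:(250+x/2.3,50+y/2.3); b=lambda x,y:(330+(x-391)/2.3,73+y/2.3)
P={"TL":((-45,155,14),a(108,45),b(519,34)),"TR":((90,155,14),a(371,94),b(778,80)),"BL":((-45,-115,14),a(36,541),b(418,518)),
"t1":((-25,80,90),a(117,206),b(534,195)),"t2":((25,80,90),a(230,227),b(668,217)),"t3":((-25,88,90),a(119,189),b(537,178)),"t4":((25,88,90),a(232,209),b(671,200)),
"e1":((-20,-90,52),a(80,541),b(476,515)),"e2":((20,-90,52),a(151,547),b(550,524)),
"BR":((90,-115,14),a(262,577),None)}
for k,(m,p,q) in P.items():
    if q:
        x,e=tri((C1,p),(C2,q));print(k,x,np.round(e,1))
def f(s):
    c,d=np.cos(s[2]),np.sin(s[2]);r=[]
    for m,p,q in P.values():
        m=np.array(m)/1e3;X=[s[0]+c*m[0]-d*m[1],s[1]+d*m[0]+c*m[1],m[2]+s[3]]
        r+=list(proj(C1,X)-p)
        if q:r+=list(proj(C2,X)-q)
    return np.array(r)
s=least_squares(f,[.51,.2,-.1,0],loss="soft_l1");print(s.x);print(f(s.x).reshape(-1,2).round(1).tolist())
E
python3 fx.py
```

```text
TL [0.485  0.3532 0.01  ] [0. 0.]
TR [0.6166 0.3307 0.014 ] [0.4 0.4]
BL [0.4388 0.0871 0.0092] [0.1 0.1]
t1 [0.4901 0.2763 0.0458] [0.3 0.3]
t2 [0.5414 0.2687 0.0896] [0.4 0.4]
t3 [0.4912 0.2843 0.0454] [0.2 0.2]
t4 [0.5421 0.2762 0.0894] [0.3 0.3]
e1 [0.4681 0.1031 0.0435] [1.5 1.5]
e2 [0.5066 0.1034 0.0541] [0.8 0.8]
[ 0.5027  0.1935 -0.1701 -0.0027]
[[-0.4, -0.9], [-0.1, -0.9], [0.5, -0.5], [-0.2, 0.1], [-0.1, 0.0], [0.2, 0.2], [-0.4, 0.5], [9.3, 1.8], [-0.6, 0.1], [-1.4, 0.7], [-0.0, -0.3], [9.8, 1.3], [0.1, -0.2], [-0.6, 0.3], [-0.6, -3.3], [0.3, -0.6], [0.7, -0.8], [-0.5, 0.4], [0.2, 0.1]]
```

Emit:
arm_command(
  targets=[
    [0.18, -0.94, 0, 0],
    [0.18, -0.94, 0, 0],
    [0.18, -0.94, 0, 0],
    [0.18, -0.94, 0, 0],
    [0.18, -0.94, 0, 0],
    [0.18, -0.94, 0, 0],
    [0.18, -0.94, 0, 0],
    [0.18, -0.94, 0, 0],
  ],
)

```text
time: 1.87
tool_pos: [0.4727, -0.112, 0.2601]
ee_rot: [-3.14, 0.0, 1.567]
wrist_force: [1.2, 1.6, 0.2]
width: 0.0944
finger_force: 0.0
```

```bash
sed -i 's/b(534,195)/None/;s/b(537,178)/None/' fx.py; cat >> fx.py <<'E'
from scipy.optimize import minimize_scalar
c,d=np.cos(s.x[2]),np.sin(s.x[2])
def G(t):
    x=.07-.13*np.cos(t);z=.078+.13*np.sin(t);return [s.x[0]+c*x,s.x[1]+d*x,z]
r=minimize_scalar(lambda t:np.linalg.norm(proj(C1,G(t))-(485,275)),bounds=(1.8,2.4),method="bounded");print("clamp",r.x,r.fun,G(r.x))
E
python3 fx.py
```

```text
TL [0.485  0.3532 0.01  ] [0. 0.]
TR [0.6166 0.3307 0.014 ] [0.4 0.4]
BL [0.4388 0.0871 0.0092] [0.1 0.1]
t2 [0.5414 0.2687 0.0896] [0.4 0.4]
t4 [0.5421 0.2762 0.0894] [0.3 0.3]
e1 [0.4681 0.1031 0.0435] [1.5 1.5]
e2 [0.5066 0.1034 0.0541] [0.8 0.8]
[ 0.5029  0.1934 -0.1705 -0.0025]
[[-0.2, -0.8], [0.1, -0.8], [0.8, -0.4], [0.1, 0.3], [-0.0, 0.2], [0.3, 0.4], [-0.2, 0.6], [-0.4, 0.3], [-1.1, 0.9], [0.2, -0.2], [0.3, 0.0], [-0.3, 0.4], [-0.5, -3.1], [0.5, -0.5], [0.8, -0.6], [-0.3, 0.6], [0.3, 0.3]]
clamp 2.231979665738945 0.4396104367671946 [np.float64(0.6505566748397232), np.float64(0.16799221608196008), np.float64(0.18060459995617434)]
```

Emit:
arm_command(
  targets=[
    [0, -0.28, 0, 0],
    [0, -0.28, 0, 0],
    [0, -0.28, 0, 0],
    [0, -0.28, 0, 0],
    [0, -0.28, 0, 0],
    [0, -0.28, 0, 0],
  ],
)

```text
time: 2.37
tool_pos: [0.4721, -0.2491, 0.2598]
ee_rot: [-3.139, -0.002, 1.567]
wrist_force: [0.2, -0.6, -0.6]
width: 0.0939
finger_force: 0.0
```

```bash
python3 snap.py wrist s1
```

```text
2.3667 [ 0.4721 -0.2491  0.2598] [-3.1394e+00 -1.9000e-03  1.5670e+00] 0.049952002492305296
```

Emit:
arm_command(
  targets=[
    [-0.16, 0, 0, 0],
    [-0.16, 0, 0, 0],
    [-0.16, 0, 0, 0],
    [-0.16, 0, 0, 0],
  ],
)

```text
time: 2.75
tool_pos: [0.3922, -0.2462, 0.2623]
ee_rot: [3.139, 0.001, 1.571]
wrist_force: [-0.1, 0.3, 0.7]
width: 0.0943
finger_force: 0.0
```

```bash
python3 snap.py wrist s2; python3 - <<'E'
from h import *
import pickle
out=[]
for n in("s1","s2"):
    C=pickle.load(open(f"pics/{n}.pkl","rb"));u,v=proj(C,[.472,-.281,.05]).astype(int);u0=max(u-85,0);v0=max(min(v-130,220),0);print(n,u0,v0)
    out.append(cv2.resize(cv2.imread(f"pics/{n}.png")[v0:v0+260,u0:u0+170],None,fx=2.3,fy=2.3,interpolation=cv2.INTER_CUBIC))
im=np.clip(np.hstack(out)*1.3,0,255).astype(np.uint8);cv2.imwrite("pics/sx.png",im)
E
```

```text
2.75 [ 0.3922 -0.2462  0.2623] [3.1393e+00 1.2000e-03 1.5713e+00] 0.04292757212490325
s1 233 105
s2 300 107
```

View pics/sx.png

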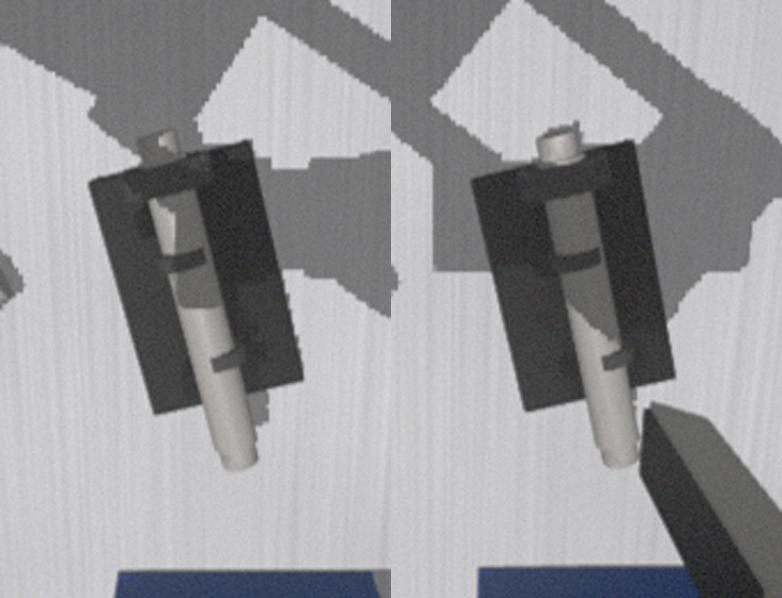

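The picture shows the shaft on the rest, with the gear at the top at about (165,180) in the left half and the free end at (238,462). The rest's corners are clear in both halves.

```bash
cat > sx.py <<'E'
from h import *
import pickle
from scipy.optimize import least_squares
np.set_printoptions(precision=4,suppress=True)
C1=pickle.load(open("pics/s1.pkl","rb"));C2=pickle.load(open("pics/s2.pkl","rb"))
a=lambda x,y:(233+x/2.3,105+y/2.3); b=lambda x,y:(300+(x-391)/2.3,107+y/2.3)
P=[((-45,70,12),a(90,183),b(471,180)),((45,70,12),a(250,141),b(634,140)),((45,-70,12),a(303,380),b(675,377)),((-45,-70,12),a(155,413),b(527,411))]
for m,p,q in P:print("rest",*tri((C1,p),(C2,q)))
for n,p,q in [("gear edge",a(173,196),b(571,196)),("lobe1",a(183,262),b(578,260)),("end-",a(240,466),b(622,464)),("end+",a(156,134),b(557,130))]:print(n,*tri((C1,p),(C2,q)),plane(C1,p,.06),plane(C2,q,.06))
def f(s):
    c,d=np.cos(s[2]),np.sin(s[2]);r=[]
    for m,p,q in P:
        m=np.array(m)/1e3;X=[s[0]+c*m[0]-d*m[1],s[1]+d*m[0]+c*m[1],m[2]+s[3]]
        r+=list(proj(C1,X)-p)+list(proj(C2,X)-q)
    return np.array(r)
s=least_squares(f,[.47,-.28,.25,0]);print(s.x,abs(s.fun).max())
E
python3 sx.py
```

```text
rest [ 0.4133 -0.2259  0.004 ] [np.float64(0.3843575967830601), np.float64(0.3843575967829853)]
rest [ 0.5    -0.2034  0.0103] [np.float64(0.1193041342578882), np.float64(0.11930413425792057)]
rest [ 0.532  -0.3376  0.0131] [np.float64(0.139222916760725), np.float64(0.13922291676080098)]
rest [ 0.4471 -0.3574  0.015 ] [np.float64(0.33219933138704805), np.float64(0.3321993313871579)]
gear edge [ 0.4601 -0.2263  0.0564] [np.float64(0.15454110372250424), np.float64(0.15454110372249796)] [ 0.4602 -0.2257  0.06  ] [ 0.4595 -0.2259  0.06  ]
lobe1 [ 0.4648 -0.2584  0.0583] [np.float64(0.2018770697709409), np.float64(0.20187706977100578)] [ 0.4648 -0.2583  0.06  ] [ 0.4645 -0.2578  0.06  ]
end- [ 0.4943 -0.3709  0.0562] [np.float64(0.28783326257087716), np.float64(0.287833262570877)] [ 0.4941 -0.3688  0.06  ] [ 0.4934 -0.3694  0.06  ]
end+ [ 0.4523 -0.1958  0.0541] [np.float64(0.9061108796880089), np.float64(0.9061108796880223)] [ 0.4525 -0.1963  0.06  ] [ 0.4514 -0.1944  0.06  ]
[ 0.4737 -0.2827  0.2412 -0.0059] 1.0143402794059284
```

Emit:
arm_command(
  targets=[
    [0.162, -0.072, -0.3, 0.115],
    [0.162, -0.072, -0.3, 0.115],
    [0.162, -0.072, -0.3, 0.115],
    [0.162, -0.072, -0.3, 0.115],
    [0.162, -0.072, -0.3, 0.115],
    [0.162, -0.072, -0.3, 0.115],
    [0.162, -0.072, -0.3, 0.115],
    [0.162, -0.072, -0.3, 0.115],
  ],
)

```text
time: 3.47
tool_pos: [0.475, -0.2838, 0.1144]
ee_rot: [3.139, 0.004, 1.812]
wrist_force: [0.5, -0.3, -0.2]
width: 0.0943
finger_force: 0.0
```

```bash
python3 - <<'E'
from h import *
o=robot.get_obs();print(o["tool_pos"],o["ee_rot"])
E
python3 snap.py side d1
```

```text
[ 0.47504314 -0.28378442  0.11443031] [3.13855594 0.00356749 1.81245644]
3.4667 [ 0.475  -0.2838  0.1144] [3.1386 0.0036 1.8125] 0.021459406140219052
```

Emit:
arm_command(
  targets=[
    [-0.002, 0.002, -0.08, 0],
    [-0.002, 0.002, -0.12, 0],
    [-0.002, 0.002, -0.15, 0],
    [-0.002, 0.002, -0.16, 0],
    [-0.002, 0.002, -0.16, 0],
    [-0.002, 0.002, -0.16, 0],
  ],
)

```text
time: 4.02
tool_pos: [0.4737, -0.2832, 0.0337]
ee_rot: [3.139, 0.003, 1.812]
wrist_force: [-0.3, -1.6, 0.5]
width: 0.0937
finger_force: 0.0
```

Emit:
arm_command(
  targets=[
    [0, 0, 0, 0],
    [0, 0, 0, 0],
    [0, 0, 0, 0],
    [0, 0, 0, 0],
    [0, 0, 0, 0],
    [0, 0, 0, 0],
    [0, 0, 0, 0],
    [0, 0, 0, 0],
  ],
  claw=1,
)

```text
time: 4.68
tool_pos: [0.4727, -0.2824, 0.0313]
ee_rot: [-3.142, -0.0, 1.812]
wrist_force: [-0.3, -0.7, 0.1]
width: 0.044
finger_force: 0.0
```

Emit:
arm_command(
  targets=[
    [0, 0, 0, 0],
    [0, 0, 0, 0],
    [0, 0, 0, 0],
    [0, 0, 0, 0],
    [0, 0, 0, 0],
    [0, 0, 0, 0],
  ],
)

```text
time: 5.18
tool_pos: [0.4727, -0.2824, 0.0314]
ee_rot: [3.142, 0.0, 1.812]
wrist_force: [-0.9, 0.2, -0.7]
width: 0.0038
finger_force: 0.0
```

Emit:
arm_command(
  targets=[
    [0, 0, 0.02, 0],
    [0, 0, 0.06, 0],
    [0, 0, 0.12, 0],
    [0, 0, 0.2, 0],
    [0, 0, 0.26, 0],
    [0, 0, 0.3, 0],
    [0, 0, 0.3, 0],
    [0, 0, 0.3, 0],
  ],
)

```text
time: 5.85
tool_pos: [0.4735, -0.2829, 0.1835]
ee_rot: [3.139, 0.003, 1.812]
wrist_force: [0.4, 0.1, -1.2]
width: 0.0004
finger_force: 0.0
```

```bash
python3 snap.py wrist g1; python3 snap.py side g2;python3 snap.py scene g3; python3 - <<'E'
from h import *
o=robot.get_obs();print(o["tool_pos"],o["ee_rot"],o["wrist_force"],o["wrist_torque"],o["width"],o["finger_force"])
E
```

```text
5.85 [ 0.4735 -0.2829  0.1835] [3.1389 0.0032 1.8117] 0.07072049582665792
5.9 [ 0.4726 -0.2823  0.1813] [3.1415 0.     1.8116] 0.0456775714077573
5.95 [ 0.472  -0.2819  0.1799] [-3.1400e+00 -2.0000e-03  1.8117e+00] 0.02361696026567714
[ 0.47179183 -0.28170598  0.17924715] [-3.13924192e+00 -2.96720597e-03  1.81170857e+00] [-0.49386187 -0.00642043 -0.85768189] [ 0.03154832 -0.05021004  0.0391857 ] 0.00036322529548246565 0.0
```

```bash
python3 - <<'E'
from h import *
a=cv2.resize(cv2.imread("pics/g1.png"),(400,300));b=cv2.resize(cv2.imread("pics/g2.png")[110:260,280:480],(400,300),interpolation=cv2.INTER_CUBIC);c=cv2.resize(cv2.imread("pics/g3.png")[130:280,170:370],(400,300),interpolation=cv2.INTER_CUBIC);d=cv2.resize(cv2.imread("pics/d1.png")[110:260,280:480],(400,300),interpolation=cv2.INTER_CUBIC)
cv2.imwrite("pics/g.png",np.vstack([np.hstack([a,b]),np.hstack([c,d])]))
E
```

```text
(no output)
```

View pics/g.png

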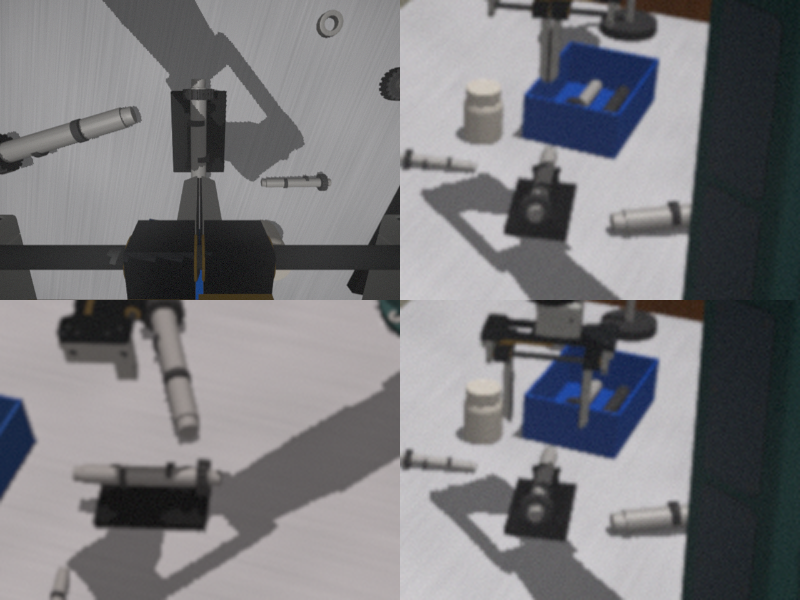

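```bash
python3 - <<'E'
from h import *
import pickle
o=robot.get_obs();T=o["tool_pos"];print(T,o["joint_positions"])
for n in("g1","g2","g3"):
    C=pickle.load(open(f"pics/{n}.pkl","rb"));print(n,proj(C,T),"axis mid",proj(C,[.473,-.282,.05]),"end-",proj(C,[.494,-.37,.05]),"end+",proj(C,[.452,-.195,.05]))
S=cam("side");D=cam("scene")
print(tri((S,(354,150)),(D,(235,166))))
a,b=proj(S,[.5029,.1934,.014]),proj(S,[.473,-.282,.05]);print(a,b)
E
```

```text
[ 0.47179183 -0.28170598  0.17924715] [-6.41518440e-01  8.79693966e-02  1.35444953e+00  7.01629734e-05
  1.70295862e+00 -8.82425058e-01]
g1 [316.68719756 269.49810466] axis mid [318.03970401 222.72779656] end- [317.48321187 308.69750379] end+ [318.41415191 124.51601087]
g2 [353.87305785 161.81136841] axis mid [351.22982993 201.43380376] end- [355.27245574 185.7581578 ] end+ [346.93148532 218.43357274]
g3 [236.08817193 179.95445463] axis mid [243.53327255 217.62317166] end- [206.90347449 216.35020691] end+ [279.99020194 218.81675624]
(array([ 0.47053273, -0.27746879,  0.21929445]), [np.float64(2.098156145627337), np.float64(2.098156145627239)])
[263.64654186 311.81465775] [351.22982993 201.43380376]
```

```bash
python3 - <<'E'
from h import *
o=[]
for n,u,v in (("g1",320,280),("g2",354,150),("g3",236,170)):
    im=cv2.imread(f"pics/{n}.png")[v-50:v+50,u-22:u+22];o.append(cv2.resize(np.clip(im*1.5,0,255).astype(np.uint8),None,fx=6,fy=6,interpolation=cv2.INTER_CUBIC))
cv2.imwrite("pics/t.png",np.hstack(o))
E
```

```text
(no output)
```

View pics/t.png

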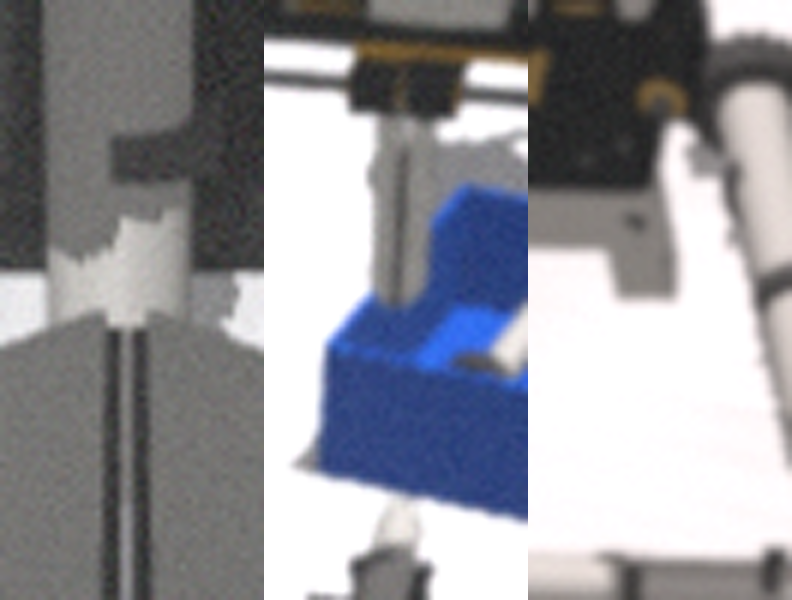

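```bash
python3 - <<'E'
from h import *
import pickle
C=[pickle.load(open(f"pics/{n}.pkl","rb")) for n in("g1","g2","g3")]
p=[(319.3,282.5),(354.7,150.8),(234,169.7)]
print(tri(*zip(C,p)),tri(*list(zip(C,p))[1:]))
for h in(0,.01,.02,.03,.04):
    print(h,[proj(c,[.4724,-.2823,.181+h]).round(1) for c in C])
E
```

```text
(array([ 0.47198045, -0.27940208,  0.2124985 ]), [np.float64(2.7039886059088407), np.float64(1.9589640377308273), np.float64(1.8201086597460812)]) (array([ 0.47183829, -0.28181795,  0.2120568 ]), [np.float64(0.8661218415234518), np.float64(0.8661218415234554)])
0 [array([317.4, 271.6]), array([353.8, 161.1]), array([235.6, 179.5])]
0.01 [array([317.4, 277.6]), array([354. , 157.9]), array([235. , 176.3])]
0.02 [array([317.4, 284.1]), array([354.2, 154.6]), array([234.3, 173.1])]
0.03 [array([317.4, 291.3]), array([354.3, 151.3]), array([233.6, 169.8])]
0.04 [array([317.4, 299.1]), array([354.5, 148. ]), array([232.9, 166.5])]
```

The fingers shut 31 mm above where the reported TCP says (three views agree: the tip is near z 0.212 when 0.181 is reported), so they closed just above the shaft. The shaft has not moved. I try the grasp again about 30 mm lower, in stages.

Emit:
arm_command(
  targets=[
    [0, 0, 0, 0],
    [0, 0, 0, 0],
    [0, 0, 0, 0],
    [0, 0, 0, 0],
    [0, 0, 0, 0],
    [0, 0, 0, 0],
    [0, 0, 0, 0],
    [0, 0, 0, 0],
  ],
  claw=0,
)

```text
time: 6.67
tool_pos: [0.4727, -0.2824, 0.1815]
ee_rot: [3.141, 0.0, 1.812]
wrist_force: [-0.0, 0.7, 0.1]
width: 0.0501
finger_force: 0.0
```

Emit:
arm_command(
  targets=[
    [0, 0, -0.04, 0],
    [0, 0, -0.1, 0],
    [0, 0, -0.16, 0],
    [0, 0, -0.2, 0],
    [0, 0, -0.2, 0],
    [0, 0, -0.2, 0],
    [0, 0, -0.2, 0],
    [0, 0, -0.2, 0],
  ],
)

```text
time: 7.33
tool_pos: [0.4741, -0.2834, 0.084]
ee_rot: [3.139, 0.003, 1.812]
wrist_force: [-0.8, 0.4, 0.4]
width: 0.0936
finger_force: 0.0
```

Emit:
arm_command(
  targets=[
    [0, 0, -0.05, 0],
    [0, 0, -0.09, 0],
    [0, 0, -0.12, 0],
    [0, 0, -0.13, 0],
    [0, 0, -0.14, 0],
    [0, 0, -0.14, 0],
    [0, 0, -0.14, 0],
  ],
)

```text
time: 7.92
tool_pos: [0.4736, -0.283, 0.0129]
ee_rot: [3.14, 0.002, 1.812]
wrist_force: [-0.3, -0.6, -0.4]
width: 0.0942
finger_force: 0.0
```

```bash
python3 snap.py side h1; python3 snap.py scene h2; python3 - <<'E'
from h import *
a=cv2.imread("pics/h1.png")[140:240,290:410];b=cv2.imread("pics/h2.png")[150:250,180:300]
cv2.imwrite("pics/h.png",cv2.resize(np.clip(np.hstack([a,b])*1.4,0,255).astype(np.uint8),(792,330),interpolation=cv2.INTER_CUBIC))
print(robot.get_obs()["wrist_force"])
E
```

```text
7.9167 [ 0.4736 -0.283   0.0129] [3.1399e+00 1.9000e-03 1.8117e+00] 0.006259443863169019
7.9667 [ 0.4737 -0.2831  0.013 ] [3.1397e+00 2.1000e-03 1.8117e+00] 0.0029050745724605834
[-0.93668426  0.20249377  0.01864654]
```

View pics/h.png

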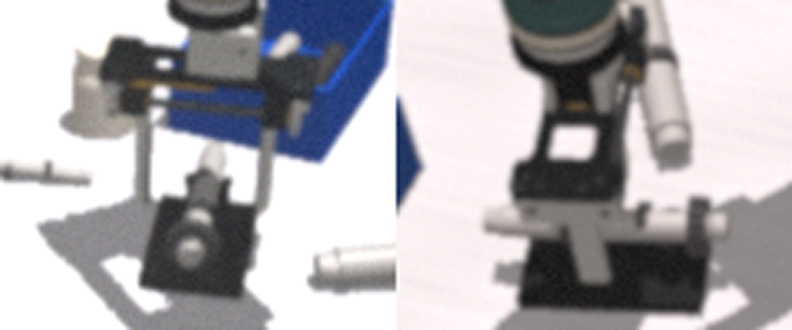

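The fingers now straddle the shaft, with no contact force. Lower 9 mm and close.

Emit:
arm_command(
  targets=[
    [0, 0, -0.01, 0],
    [0, 0, -0.018, 0],
    [0, 0, -0.018, 0],
  ],
)

```text
time: 8.27
tool_pos: [0.4721, -0.282, 0.0015]
ee_rot: [-3.141, -0.001, 1.812]
wrist_force: [0.2, 0.9, 0.5]
width: 0.0943
finger_force: 0.0
```

Emit:
arm_command(
  targets=[
    [0, 0, 0, 0],
    [0, 0, 0, 0],
    [0, 0, 0, 0],
    [0, 0, 0, 0],
    [0, 0, 0, 0],
    [0, 0, 0, 0],
    [0, 0, 0, 0],
    [0, 0, 0, 0],
  ],
  claw=1,
)

```text
time: 8.93
tool_pos: [0.4727, -0.2824, 0.0024]
ee_rot: [3.141, 0.0, 1.812]
wrist_force: [0.3, 0.6, -1.1]
width: 0.0435
finger_force: 0.0
```

Emit:
arm_command(
  targets=[
    [0, 0, 0, 0],
    [0, 0, 0, 0],
    [0, 0, 0, 0],
    [0, 0, 0, 0],
    [0, 0, 0, 0],
    [0, 0, 0, 0],
  ],
)

```text
time: 9.43
tool_pos: [0.4725, -0.2825, 0.0024]
ee_rot: [-3.141, -0.0, 1.812]
wrist_force: [-1.5, 0.2, 0.4]
width: 0.0235
finger_force: 30.0
```

Emit:
arm_command(
  targets=[
    [0, 0, 0.02, 0],
    [0, 0, 0.06, 0],
    [0, 0, 0.11, 0],
    [0, 0, 0.17, 0],
    [0, 0, 0.22, 0],
    [0, 0, 0.25, 0],
    [0, 0, 0.26, 0],
    [0, 0, 0.26, 0],
  ],
)

```text
time: 10.1
tool_pos: [0.4733, -0.2827, 0.1338]
ee_rot: [3.14, 0.002, 1.812]
wrist_force: [-0.0, -0.6, -3.9]
width: 0.023
finger_force: 30.0
```

Emit:
arm_command(
  targets=[
    [0, 0.02, 0, -0.02],
    [0, 0.06, 0, -0.05],
    [0.01, 0.12, 0, -0.08],
    [0.02, 0.19, 0, -0.11],
    [0.02, 0.26, 0, -0.14],
    [0.03, 0.33, 0, -0.17],
    [0.03, 0.4, 0, -0.19],
    [0.03, 0.47, 0, -0.1965],
  ],
)

```text
time: 10.77
tool_pos: [0.486, -0.0454, 0.1297]
ee_rot: [-3.137, -0.0, 1.398]
wrist_force: [0.3, 0.6, -4.5]
width: 0.0232
finger_force: 30.0
```

Emit:
arm_command(
  targets=[
    [0.005, 0.07, 0, 0],
    [0.01, 0.14, 0, 0],
    [0.015, 0.21, 0, 0],
    [0.02, 0.28, 0, 0],
    [0.025, 0.35, 0, 0],
    [0.026, 0.4, 0, 0],
    [0.026, 0.43, 0, 0],
    [0.026, 0.44, 0, 0],
  ],
)

```text
time: 11.43
tool_pos: [0.4987, 0.175, 0.1295]
ee_rot: [-3.137, 0.001, 1.404]
wrist_force: [0.3, -1.1, -4.3]
width: 0.0231
finger_force: 30.0
```

Emit:
arm_command(
  targets=[
    [0, 0, 0, 0],
    [0, 0, 0, 0],
    [0, 0, 0, 0],
    [0, 0, 0, 0],
  ],
)

```text
time: 11.77
tool_pos: [0.5007, 0.1713, 0.1321]
ee_rot: [-3.141, 0.001, 1.398]
wrist_force: [0.3, 0.0, -3.7]
width: 0.023
finger_force: 30.0
```

Emit:
arm_command(
  targets=[
    [0, 0, -0.03, 0],
    [0, 0, -0.08, 0],
    [0, 0, -0.13, 0],
    [0, 0, -0.16, 0],
    [0, 0, -0.17, 0],
    [0, 0, -0.17, 0],
    [0, 0, -0.17, 0],
    [0, 0, -0.17, 0],
  ],
)

```text
time: 12.43
tool_pos: [0.5022, 0.1726, 0.0493]
ee_rot: [3.138, -0.001, 1.4]
wrist_force: [0.7, -0.4, -4.3]
width: 0.0233
finger_force: 30.0
```

```bash
python3 snap.py wrist k1; python3 snap.py side k2; python3 - <<'E'
from h import *
import pickle
C=pickle.load(open("pics/k1.pkl","rb"));S=pickle.load(open("pics/k2.pkl","rb"))
y=-.1705;F=lambda x,yy,z:[.5029+np.cos(y)*x-np.sin(y)*yy,.1934+np.sin(y)*x+np.cos(y)*yy,z]
for n,p in dict(t1=(-.025,.08,.09),t2=(.025,.08,.09),gear=(0,.068,.094),e1=(-.02,-.09,.052),e2=(.02,-.09,.052)).items():print(n,proj(C,F(*p)).round(1),proj(S,F(*p)).round(1))
a=cv2.resize(cv2.imread("pics/k1.png")[0:300,190:450],(520,600),interpolation=cv2.INTER_CUBIC)
b=cv2.resize(cv2.imread("pics/k2.png")[200:380,190:320],(280,388),interpolation=cv2.INTER_CUBIC)
b=cv2.copyMakeBorder(b,0,212,0,0,cv2.BORDER_CONSTANT)
cv2.imwrite("pics/k.png",np.clip(np.hstack([a,b])*1.4,0,255).astype(np.uint8))
E
```

```text
12.4333 [0.5022 0.1726 0.0493] [ 3.1382e+00 -1.3000e-03  1.3995e+00] 0.005989076261494955
12.4833 [0.5022 0.1727 0.0494] [ 3.1380e+00 -1.4000e-03  1.3997e+00] 0.003362362487910532
t1 [254.7  90.3] [247.6 312.2]
t2 [370.2  90.3] [229.6 302.9]
gear [312.5 119.1] [242.  302.9]
e1 [284.2 374.6] [293.4 281.5]
e2 [344.9 374.4] [279.8 275.2]
```

View pics/k.png

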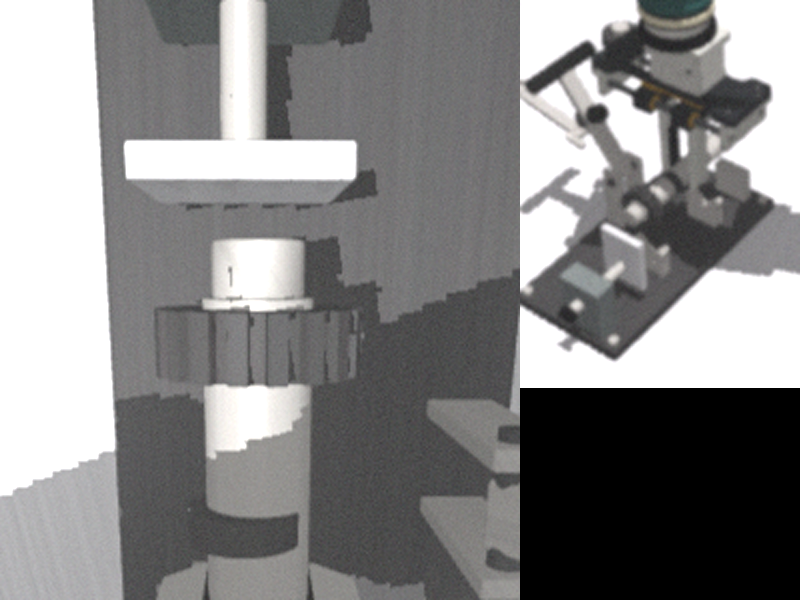

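The tail plate's front edge at (253–368, 90) matches the prediction to about 1 px. The stub's end edge is at (319.5, 119.5). The side view shows the shaft hanging level over the blocks, clear of the clamp.

```bash
cat > kf.py <<'E'
from h import *
import pickle
C=pickle.load(open("pics/k1.pkl","rb"))
y=-.1705
def inv(X):
    d=X[:2]-[.5029,.1934];return np.array([np.cos(y)*d[0]+np.sin(y)*d[1],-np.sin(y)*d[0]+np.cos(y)*d[1],X[2]])*1e3
z=.0493+.0476
print("end",inv(plane(C,(319.5,119.5),z+.009)),"gear near edge",inv(plane(C,(190+257/2,309/2),z+.0225)),inv(plane(C,(190+257/2,386/2),z+.0215)),"body",inv(plane(C,(190+257/2,510/2),z+.012)),inv(plane(C,(190+257/2,556/2),z+.017)))
print("tcp",inv(np.array([.5022,.1727,.0493])))
E
python3 kf.py
```

```text
end [  2.93830314  67.37661733 105.9       ] gear near edge [  2.47832574  54.33805833 119.4       ] [  2.47146058  39.66366012 118.4       ] body [  2.48554267  11.1609054  108.9       ] [  2.46113443   2.39226783 113.9       ]
tcp [  2.82242495 -20.51862367  49.3       ]
```

Emit:
arm_command(
  targets=[
    [-0.002, 0.02, -0.01, 0],
    [-0.002, 0.02, -0.02, 0],
    [-0.002, 0.02, -0.03, 0],
    [-0.002, 0.02, -0.034, 0],
    [-0.002, 0.02, -0.034, 0],
    [-0.002, 0.02, -0.034, 0],
    [-0.002, 0.02, -0.034, 0],
    [-0.002, 0.02, -0.034, 0],
  ],
)

```text
time: 13.2
tool_pos: [0.5, 0.1826, 0.0307]
ee_rot: [3.141, -0.0, 1.4]
wrist_force: [0.1, 0.3, -4.7]
width: 0.0231
finger_force: 30.0
```

```bash
cat > st.py <<'E'
from kf import inv
from h import *
o=robot.get_obs();print(o["time"],o["tool_pos"].round(4),"fix",inv(o["tool_pos"]).round(1),"yaw",o["ee_rot"][2]-np.pi/2,"F",o["wrist_force"].round(1),o["width"])
E
sed -i 's/^print/#print/' kf.py; python3 st.py
```

```text
13.2 [0.5    0.1826 0.0307] fix [ -1.  -11.2  30.7] yaw -0.1708290137227384 F [ 0.1  0.3 -4.7] 0.02306004119197928
```

Emit:
arm_command(
  targets=[
    [0.001, 0.004, 0, 0],
    [0.002, 0.008, 0, 0],
    [0.003, 0.012, 0, 0],
    [0.004, 0.016, 0, 0],
    [0.004, 0.016, 0, 0],
  ],
)

```text
time: 13.62
tool_pos: [0.5012, 0.1888, 0.0301]
ee_rot: [-3.141, 0.004, 1.4]
wrist_force: [-0.8, -6.8, -4.3]
width: 0.0229
finger_force: 30.0
```

```bash
python3 st.py
```

```text
13.6167 [0.5012 0.1888 0.0301] fix [-0.9 -4.8 30.1] yaw -0.1708356826906754 F [-0.8 -6.8 -4.3] 0.02290846893412671
```

Emit:
arm_command(
  targets=[
    [0.001, 0.004, 0, 0],
    [0.002, 0.008, 0, 0],
    [0.003, 0.012, 0, 0],
    [0.003, 0.015, 0, 0],
    [0.003, 0.015, 0, 0],
    [0.003, 0.015, 0, 0],
  ],
)

```text
time: 14.12
tool_pos: [0.5023, 0.1949, 0.0299]
ee_rot: [-3.14, 0.007, 1.4]
wrist_force: [-1.7, -8.7, -2.7]
width: 0.0234
finger_force: 30.0
```

```bash
python3 st.py;python3 snap.py wrist m1
```

```text
14.1167 [0.5023 0.1949 0.0299] fix [-0.9  1.4 29.9] yaw -0.1711786957209227 F [-1.7 -8.7 -2.7] 0.023369444351853078
14.1167 [0.5023 0.1949 0.0299] [-3.1402  0.0069  1.3996] 0.0010780054749514661
```

Emit:
arm_command(
  targets=[
    [0.002, 0.004, 0, 0],
    [0.003, 0.007, 0, 0],
    [0.004, 0.01, 0, 0],
    [0.004, 0.01, 0, 0],
    [0.004, 0.01, 0, 0],
    [0.004, 0.01, 0, 0],
  ],
)

```text
time: 14.67
tool_pos: [0.5035, 0.1991, 0.0296]
ee_rot: [-3.139, 0.009, 1.4]
wrist_force: [-2.9, -9.5, -2.1]
width: 0.0231
finger_force: 30.0
```

```bash
python3 st.py;python3 snap.py wrist m2; python3 - <<'E'
import cv2,numpy as np
for n in("m1","m2"):
    g=cv2.cvtColor(cv2.imread(f"pics/{n}.png"),cv2.COLOR_BGR2GRAY);
    print(n,[int(g[r,268:274].mean()) for r in range(55,125,2)]);print([int(g[r,316:322].mean()) for r in range(60,210,3)])
E
```

```text
14.6667 [0.5035 0.1991 0.0296] fix [-0.4  5.7 29.6] yaw -0.17111531153409487 F [-2.9 -9.5 -2.1] 0.02310034305068523
14.6667 [0.5035 0.1991 0.0296] [-3.1386  0.0087  1.3997] 0.0017325341324786058
m1 [89, 88, 88, 88, 90, 87, 88, 88, 87, 90, 89, 89, 89, 90, 90, 89, 88, 91, 92, 89, 88, 144, 232, 239, 239, 239, 238, 238, 237, 237, 236, 221, 125, 105, 93]
[210, 210, 210, 211, 210, 211, 211, 211, 211, 212, 212, 211, 212, 220, 233, 232, 233, 233, 233, 222, 169, 217, 201, 218, 216, 215, 211, 208, 204, 199, 137, 218, 85, 95, 92, 93, 88, 87, 93, 93, 93, 93, 95, 93, 89, 211, 209, 209, 208, 208]
m2 [72, 75, 82, 86, 87, 88, 87, 89, 89, 89, 89, 89, 89, 89, 89, 89, 88, 90, 90, 90, 90, 145, 233, 239, 239, 239, 239, 238, 237, 237, 237, 223, 132, 106, 93]
[204, 204, 205, 205, 205, 205, 206, 206, 206, 206, 206, 206, 206, 222, 232, 232, 233, 233, 233, 224, 157, 223, 219, 215, 214, 205, 202, 206, 201, 198, 138, 212, 119, 92, 90, 91, 91, 91, 91, 91, 92, 87, 91, 92, 90, 188, 206, 206, 206, 205]
```

```bash
python3 - <<'E'
from kf import *
for n in("m1","m2"):
    D=pickle.load(open(f"pics/{n}.pkl","rb"));print(n,inv(plane(D,(271,117.8),.09)))
D=pickle.load(open("pics/k1.pkl","rb"));print(inv(plane(D,(271,90),.09)))
E
```

```text
m1 [-19.43769615  90.30467783  90.        ]
m2 [-18.83201399  94.74060747  90.        ]
[-17.95930846  80.12670466  90.        ]
```

Emit:
arm_command(
  targets=[
    [0, 0, -0.006, 0],
    [0, 0, -0.012, 0],
    [0, 0, -0.018, 0],
    [0, 0, -0.024, 0],
    [0, 0, -0.03, 0],
    [0, 0, -0.036, 0],
    [0, 0, -0.042, 0],
    [0, 0, -0.042, 0],
  ],
)

```text
time: 15.38
tool_pos: [0.5047, 0.2006, 0.011]
ee_rot: [-3.141, 0.005, 1.399]
wrist_force: [-5.2, -7.0, 4.9]
width: 0.0235
finger_force: 30.0
```

```bash
python3 st.py
```

```text
15.3833 [0.5047 0.2006 0.011 ] fix [ 0.5  7.4 11. ] yaw -0.17169305032417448 F [-5.2 -7.   4.9] 0.02348089900633099
```

Emit:
arm_command(
  targets=[
    [-0.002, 0, 0, 0],
    [-0.002, 0, 0, 0],
    [-0.002, 0, -0.004, 0],
    [-0.002, 0, -0.004, 0],
  ],
)

```text
time: 15.72
tool_pos: [0.5045, 0.2007, 0.0099]
ee_rot: [3.14, 0.004, 1.399]
wrist_force: [-5.5, -6.8, 7.0]
width: 0.0232
finger_force: 30.0
```

```bash
python3 st.py
```

```text
15.7167 [0.5045 0.2007 0.0099] fix [0.4 7.5 9.9] yaw -0.17154209816335353 F [-5.5 -6.8  7. ] 0.023205432827329932
```

The contact at 7 mm above seat height, with TCP at y_f = 7.5, fits the cam lobe (y 24–32) touching the +45 V-block (inner face at y = 39), so the shaft is too far back. I lift a little, move back 4 mm, then lower again.

Emit:
arm_command(
  targets=[
    [0, 0, 0.008, 0],
    [-0.001, -0.003, 0.01, 0],
    [-0.001, -0.006, 0.01, 0],
    [-0.002, -0.009, 0.01, 0],
    [-0.002, -0.009, 0.01, 0],
    [-0.002, -0.009, 0.01, 0],
  ],
)

```text
time: 16.22
tool_pos: [0.504, 0.1995, 0.0122]
ee_rot: [3.14, -0.002, 1.4]
wrist_force: [3.9, 2.1, -9.7]
width: 0.0231
finger_force: 30.0
```

```bash
python3 st.py
```

```text
16.2167 [0.504  0.1995 0.0122] fix [ 0.   6.2 12.2] yaw -0.17056091278836671 F [ 3.9  2.1 -9.7] 0.023134436572734514
```

```bash
python3 snap.py wrist n1; python3 - <<'E'
from kf import *
for n in("k1","m1","m2","n1"):
    g=cv2.cvtColor(cv2.imread(f"pics/{n}.png"),cv2.COLOR_BGR2GRAY).astype(float);D=pickle.load(open(f"pics/{n}.pkl","rb"))
    def edges(u0,u1,a,b,t=25):
        p=g[a:b,u0:u1].mean(1);d=p[2:]-p[:-2];return [(a+1+i,int(d[i])) for i in range(1,len(d)-1) if abs(d[i])>t and abs(d[i])>=abs(d[i-1]) and abs(d[i])>abs(d[i+1])]
    print(n,"plate",edges(268,274,40,190),"shaft",edges(316,322,60,290))
E
```

```text
16.2167 [0.504  0.1995 0.0122] [ 3.1402e+00 -1.7000e-03  1.4002e+00] 0.004320579496626272
k1 plate [(70, 124), (89, -102), (153, -25)] shaft [(70, 68), (89, -95), (119, 100), (148, -33), (150, 54), (155, -127), (192, 100), (219, -87), (258, -40), (279, 40)]
m1 plate [(97, 110), (118, -95)] shaft [(96, -28), (99, 45), (118, -86), (120, 79), (149, -57), (151, 79), (155, -101), (194, 110), (222, -86), (260, -41), (280, 43)]
m2 plate [(97, 108), (118, -91), (153, -29)] shaft [(96, -26), (99, 44), (118, -88), (120, 72), (149, -57), (151, 74), (156, -116), (194, 94), (223, -85), (260, -50), (280, 48)]
n1 plate [(106, 115), (129, -101), (165, -25)] shaft [(107, 37), (129, -92), (135, 90), (165, -70), (167, 79), (173, -112), (177, 28), (213, 98), (229, -81), (274, -52)]
```

```bash
python3 - <<'E'
from kf import *
for n,pl,r in (("k1",89.5,(119.5,155,192.5,258,279)),("m2",118,(120,156,194,260,280)),("n1",129,(134.5,173,213,274,None))):
    D=pickle.load(open(f"pics/{n}.pkl","rb"));z=D[3][2,3]-.2138+.0476+.0*1
    T=inv(np.array([.5035,.1991,.0296])) 
    print(n,"plate",inv(plane(D,(271,pl),.09))[1].round(1))
    for dz in (-.003,0,.005):
        zz={"k1":.0969,"m2":.0772,"n1":.0598}[n]+dz
        h=(.009,.0225,.0215,.012,.015);nom=(90,76,62,32,24)
        print(dz,[(inv(plane(D,(319,q),zz+a))[1]-m).round(1) for q,a,m in zip(r,h,nom) if q])
E
```

```text
k1 plate 80.3
-0.003 [np.float64(-22.5), np.float64(-22.0), np.float64(-22.6), np.float64(-23.2), np.float64(-24.1)]
0 [np.float64(-22.6), np.float64(-21.8), np.float64(-22.1), np.float64(-22.2), np.float64(-22.9)]
0.005 [np.float64(-22.8), np.float64(-21.6), np.float64(-21.4), np.float64(-20.6), np.float64(-20.9)]
m2 plate 94.7
-0.003 [np.float64(4.1), np.float64(4.7), np.float64(3.9), np.float64(2.8), np.float64(2.5)]
0 [np.float64(4.0), np.float64(4.8), np.float64(4.4), np.float64(3.9), np.float64(3.7)]
0.005 [np.float64(3.9), np.float64(5.1), np.float64(5.2), np.float64(5.6), np.float64(5.8)]
n1 plate 90.1
-0.003 [np.float64(-1.7), np.float64(-2.1), np.float64(-4.2), np.float64(-4.1)]
0 [np.float64(-1.7), np.float64(-1.8), np.float64(-3.6), np.float64(-2.9)]
0.005 [np.float64(-1.7), np.float64(-1.3), np.float64(-2.5), np.float64(-1.0)]
```

Emit:
arm_command(
  targets=[
    [0, 0.003, 0, 0],
    [0.001, 0.006, 0, 0],
    [0.001, 0.009, 0, 0],
    [0.001, 0.009, 0, 0],
    [0.001, 0.009, 0, 0],
  ],
)

```text
time: 16.68
tool_pos: [0.503, 0.1995, 0.0122]
ee_rot: [-3.141, 0.008, 1.399]
wrist_force: [1.1, -8.3, -6.7]
width: 0.023
finger_force: 30.1
```

```bash
cat >> kf.py <<'E'
def edges(g,u0,u1,a,b,t=25):
    p=g[a:b,u0:u1].mean(1);d=p[2:]-p[:-2];return [(a+1+i,int(d[i])) for i in range(1,len(d)-1) if abs(d[i])>t and abs(d[i])>=abs(d[i-1]) and abs(d[i])>abs(d[i+1])]
def look(n):
    g=cv2.cvtColor(cv2.imread(f"pics/{n}.png"),cv2.COLOR_BGR2GRAY).astype(float);D=pickle.load(open(f"pics/{n}.pkl","rb"))
    e=edges(g,268,274,40,190);pl=[r for r,v in e if v<-60][0];print("plate y",inv(plane(D,(271,pl),.09))[1].round(1),"shaft rows",edges(g,316,322,100,290))
E
python3 st.py; python3 snap.py wrist n2; python3 -c "
from kf import *
look('n1');look('n2')"
```

```text
16.6833 [0.503  0.1995 0.0122] fix [-0.9  6.  12.2] yaw -0.17149062247653646 F [ 1.1 -8.3 -6.7] 0.02295743210969273
16.6833 [0.503  0.1995 0.0122] [-3.1408  0.0075  1.3993] 0.005219346228591048
plate y 90.1 shaft rows [(107, 37), (129, -92), (135, 90), (165, -70), (167, 79), (173, -112), (177, 28), (213, 98), (229, -81), (274, -52)]
plate y 90.4 shaft rows [(106, -29), (108, 39), (130, -91), (136, 86), (166, -67), (168, 75), (173, -126), (214, 95), (222, -69), (275, -46)]
```

Emit:
arm_command(
  targets=[
    [0.001, 0.003, 0, 0],
    [0.002, 0.006, 0, 0],
    [0.003, 0.009, 0, 0],
    [0.003, 0.009, 0, 0],
    [0.003, 0.009, 0, 0],
  ],
)

```text
time: 17.15
tool_pos: [0.5038, 0.2027, 0.0118]
ee_rot: [-3.139, 0.01, 1.399]
wrist_force: [0.7, -10.2, -5.9]
width: 0.0232
finger_force: 30.1
```

```bash
python3 st.py; python3 snap.py wrist n3; python3 -c "
from kf import *
look('n3')"
```

```text
17.15 [0.5038 0.2027 0.0118] fix [-0.7  9.4 11.8] yaw -0.17162650886617836 F [  0.7 -10.2  -5.9] 0.02321958287383364
17.15 [0.5038 0.2027 0.0118] [-3.1394  0.0102  1.3992] 0.002327382054899626
plate y 93.6 shaft rows [(109, 39), (131, -98), (136, 79), (166, -66), (169, 92), (174, -135), (215, 100), (220, -46), (225, -36), (275, -50)]
```

Emit:
arm_command(
  targets=[
    [0, 0, -0.004, 0],
    [0, 0, -0.008, 0],
    [0, 0, -0.012, 0],
    [0, 0, -0.012, 0],
    [0, 0, -0.012, 0],
  ],
)

```text
time: 17.62
tool_pos: [0.5041, 0.2032, 0.0086]
ee_rot: [-3.141, 0.009, 1.399]
wrist_force: [-3.0, -10.7, 5.3]
width: 0.0236
finger_force: 30.0
```

```bash
python3 st.py; python3 snap.py wrist n4; python3 snap.py side q4; python3 -c "
from kf import *
look('n4')"
```

```text
17.6167 [0.5041 0.2032 0.0086] fix [-0.5  9.9  8.6] yaw -0.17154057855389926 F [ -3.  -10.7   5.3] 0.023583482711981355
17.6167 [0.5041 0.2032 0.0086] [-3.1405  0.0089  1.3993] 0.0024399640443002906
17.6667 [0.5041 0.2032 0.0086] [-3.1406  0.0089  1.3992] 0.0005817456953531046
plate y 94.0 shaft rows [(108, 40), (131, -98), (137, 87), (167, -70), (169, 77), (175, -113), (216, 92), (221, -31), (226, -47), (275, -42)]
```

```bash
python3 - <<'E'
from kf import *
def he(n,r0,r1,u0=215,u1=420,t=18):
    g=cv2.cvtColor(cv2.imread(f"pics/{n}.png"),cv2.COLOR_BGR2GRAY).astype(float);p=g[r0:r1,u0:u1].mean(0);d=p[2:]-p[:-2]
    return [(u0+1+i,int(d[i])) for i in range(1,len(d)-1) if abs(d[i])>t and abs(d[i])>=abs(d[i-1]) and abs(d[i])>abs(d[i+1])]
for n,st,ge,bo in (("k1",(125,140),(165,185),(200,215)),("m2",(126,142),(165,185),(200,215)),("n1",(142,158),(182,205),(218,226)),("n4",(145,160),(185,208),(222,230))):
    print(n,"stub",he(n,*st),"gear",he(n,*ge),"body",he(n,*bo))
o=robot.get_obs();print(o["wrist_torque"],o["wrist_force"])
E
```

```text
k1 stub [(243, -105), (296, 44), (304, -20), (306, 32), (342, -42), (360, 25)] gear [(245, -114), (267, -18), (294, -18), (298, 23), (313, -32), (315, 29), (322, -23), (368, -25)] body [(247, -111), (292, 70), (336, -19), (340, -19), (345, -36)]
m2 stub [(242, -124), (295, 40), (303, -22), (305, 33), (340, -43), (356, 21)] gear [(244, -110), (266, -21), (293, -18), (296, 21), (312, -35), (314, 26), (321, -23), (333, -19), (365, 20), (367, -25)] body [(246, -115), (278, 53), (292, 20), (337, -22), (341, -18), (357, -25)]
n1 stub [(236, -124), (297, 45), (307, 22), (345, -42)] gear [(238, -98), (267, -20), (294, -18), (298, 19), (314, -30), (316, 22), (323, -19)] body [(235, -73), (240, -58), (273, 100), (281, -19), (324, -28), (333, -29), (359, -39)]
n4 stub [(235, -112), (298, 47), (308, 25), (346, -41)] gear [(238, -98), (268, -18), (295, -20), (299, 21), (315, -29), (317, 25), (324, -20)] body [(231, -62), (240, -59), (273, 86), (294, 21), (319, -44), (361, -38)]
[-2.05637966  0.80326253 -0.10705618] [ -3.00547603 -10.6954161    4.88582121]
```

```bash
python3 - <<'E'
from kf import *
for n,r,ye in (("m1",120,90.3),("m2",120,94.7),("n1",135,90.1),("n3",136,93.6),("n4",137,94.0)):
    D=pickle.load(open(f"pics/{n}.pkl","rb"))
    z=[zz for zz in np.arange(.03,.12,.0005) if inv(plane(D,(320,r-.5),zz))[1]<=ye][:1];z2=np.linspace(.04,.11,8)
    # y as function of z
    ys=[inv(plane(D,(320,r-.5),q))[1] for q in z2];print(n,"z at end:",np.interp(-ye,-np.array(ys)[::1],z2) if ys[0]>ys[-1] else np.interp(ye,ys,z2),np.round(ys,1), D[3][:3,3].round(3))
S=pickle.load(open("pics/k2.pkl","rb"))
y=-.1705
F=lambda x,yy,z:np.array([.5029+np.cos(y)*x-np.sin(y)*yy,.1934+np.sin(y)*x+np.cos(y)*yy,z])
for z in(.05,.06,.07):print(z,"side px of axis: end+",proj(S,F(0,.094,z)),"end-",proj(S,F(0,-.086,z)))
E
```

```text
m1 z at end: 0.0693272835369087 [91.2 90.9 90.6 90.3 90.  89.7 89.4 89. ] [0.517 0.277 0.243]
m2 z at end: 0.06934221902452627 [95.5 95.3 95.  94.7 94.4 94.1 93.8 93.5] [0.518 0.282 0.243]
n1 z at end: 0.04 [88.4 88.4 88.3 88.3 88.3 88.3 88.2 88.2] [0.517 0.28  0.226]
n3 z at end: 0.11 [91.5 91.6 91.7 91.8 91.9 92.1 92.2 92.3] [0.518 0.286 0.225]
n4 z at end: 0.11 [91.5 91.7 91.8 91.9 92.  92.2 92.3 92.4] [0.518 0.286 0.222]
0.05 side px of axis: end+ [235.58811157 324.81795059] end- [285.56398632 279.86844837]
0.06 side px of axis: end+ [235.23055191 321.47761127] end- [285.46871554 276.63777092]
0.07 side px of axis: end+ [234.8693628  318.10336552] end- [285.37256938 273.37740904]
```

The stub's end shows a gap of about 2 mm at the top of the tail plate while its lower edge touches. So the shaft has pitched gear-up by about 5° in the pads from tail-plate friction, and the other end is already low behind the stop. I keep lowering gently to level it on the V-blocks.

Emit:
arm_command(
  targets=[
    [0, 0, -0.003, 0],
    [0, 0, -0.006, 0],
    [0, 0, -0.008, 0],
    [0, 0, -0.008, 0],
    [0, 0, -0.008, 0],
  ],
)

```text
time: 18.13
tool_pos: [0.5047, 0.2041, 0.0062]
ee_rot: [3.141, 0.007, 1.4]
wrist_force: [-5.6, -9.3, 10.3]
width: 0.0234
finger_force: 30.0
```

```bash
cat >> kf.py <<'E'
def stub(n):
    g=cv2.cvtColor(cv2.imread(f"pics/{n}.png"),cv2.COLOR_BGR2GRAY).astype(float);D=pickle.load(open(f"pics/{n}.pkl","rb"))
    look(n);e=[r for r,v in edges(g,316,322,100,290) if v>60][0];print("end y",inv(plane(D,(320,e-.5),.06))[1].round(1))
E
python3 st.py; python3 snap.py wrist n5; python3 -c "
from kf import *
stub('n5');print(robot.get_obs()['wrist_torque'])"
```

```text
18.1333 [0.5047 0.2041 0.0062] fix [-0.1 10.9  6.2] yaw -0.17094723111276755 F [-5.6 -9.3 10.3] 0.023442049697575282
18.1333 [0.5047 0.2041 0.0062] [3.1413 0.007  1.3998] 0.0022699771768776925
plate y 94.5 shaft rows [(109, 38), (132, -98), (136, 87), (166, -63), (168, 86), (173, -139), (213, 108), (223, -67), (274, -45)]
end y 93.1
[-1.93517918  1.11689152 -0.04925184]
```

Emit:
arm_command(
  targets=[
    [0, 0, -0.003, 0],
    [0, 0, -0.006, 0],
    [0, 0, -0.009, 0],
    [0, 0, -0.01, 0],
    [0, 0, -0.01, 0],
  ],
)

```text
time: 18.6
tool_pos: [0.5054, 0.206, 0.0028]
ee_rot: [3.14, 0.003, 1.4]
wrist_force: [-6.7, -6.8, 15.6]
width: 0.023
finger_force: 29.9
```

```bash
python3 st.py; python3 snap.py wrist n6; python3 -c "
from kf import *
stub('n6');print(robot.get_obs()['wrist_torque'])"
```

```text
18.6 [0.5054 0.206  0.0028] fix [ 0.3 12.8  2.8] yaw -0.17073302242228805 F [-6.7 -6.8 15.6] 0.023043301790351464
18.6 [0.5054 0.206  0.0028] [3.1401 0.0032 1.4001] 0.0015324501042939288
plate y 94.9 shaft rows [(109, -27), (112, 47), (135, -79), (138, 69), (166, -61), (168, 70), (173, -125), (212, 107), (225, -96), (275, -53)]
end y 94.1
[-1.38366446  1.35515976 -0.1370576 ]
```

Emit:
arm_command(
  targets=[
    [-0.001, -0.003, 0, 0],
    [-0.002, -0.006, 0, 0],
    [-0.003, -0.009, 0, 0],
    [-0.003, -0.012, -0.002, 0],
    [-0.003, -0.012, -0.002, 0],
    [-0.003, -0.012, -0.002, 0],
  ],
)

```text
time: 19.15
tool_pos: [0.5051, 0.204, 0.0027]
ee_rot: [3.138, -0.005, 1.4]
wrist_force: [-5.2, 1.3, 14.8]
width: 0.0234
finger_force: 30.0
```

```bash
python3 st.py; python3 snap.py wrist n7; python3 -c "
from kf import *
stub('n7');print(robot.get_obs()['wrist_torque'])"
```

```text
19.15 [0.5051 0.204  0.0027] fix [ 0.4 10.8  2.7] yaw -0.17053492075944376 F [-5.2  1.3 14.8] 0.023376577515372504
19.15 [0.5051 0.204  0.0027] [ 3.1381 -0.005   1.4003] 0.003063993324798468
plate y 92.7 shaft rows [(108, -28), (111, 44), (134, -91), (137, 94), (165, -54), (168, 76), (172, -96), (211, 108), (228, -87), (274, -44)]
end y 92.0
[ 0.10785953  1.07316921 -0.19790146]
```

Emit:
arm_command(
  targets=[
    [-0.002, -0.003, 0.002, 0],
    [-0.003, -0.006, 0.003, 0],
    [-0.004, -0.009, 0.003, 0],
    [-0.004, -0.012, 0.003, 0],
    [-0.004, -0.012, 0.003, 0],
    [-0.004, -0.012, 0.003, 0],
  ],
)

```text
time: 19.7
tool_pos: [0.5047, 0.2018, 0.0028]
ee_rot: [3.136, -0.013, 1.4]
wrist_force: [0.6, 10.6, 3.8]
width: 0.0233
finger_force: 30.1
```

```bash
python3 st.py; python3 snap.py wrist n8; python3 -c "
from kf import *
stub('n8');print(robot.get_obs()['wrist_torque'])"
```

```text
19.7 [0.5047 0.2018 0.0028] fix [0.4 8.6 2.8] yaw -0.17031831119021024 F [ 0.6 10.6  3.8] 0.02330633846660312
19.7 [0.5047 0.2018 0.0028] [ 3.1357 -0.0129  1.4005] 0.00315561781736127
plate y 90.5 shaft rows [(109, 42), (132, -84), (136, 89), (164, -50), (167, 56), (170, -81), (210, 96), (231, -76), (273, -49)]
end y 89.7
[ 1.86370656 -0.13971902 -0.21736984]
```

Emit:
arm_command(
  targets=[
    [0.001, 0.003, -0.002, 0],
    [0.002, 0.006, -0.002, 0],
    [0.002, 0.008, -0.002, 0],
    [0.002, 0.008, -0.002, 0],
  ],
)

```text
time: 20.08
tool_pos: [0.5047, 0.2016, 0.0027]
ee_rot: [3.137, -0.004, 1.401]
wrist_force: [-2.9, 0.7, 12.5]
width: 0.023
finger_force: 30.1
```

```bash
python3 st.py
```

```text
20.0833 [0.5047 0.2016 0.0027] fix [0.3 8.4 2.7] yaw -0.17023492035214627 F [-2.9  0.7 12.5] 0.02303185930404278
```

Emit:
arm_command(
  targets=[
    [0, 0, 0, 0],
    [0, 0, 0, 0],
    [0, 0, 0, 0],
    [0, 0, 0, 0],
    [0, 0, 0, 0],
    [0, 0, 0, 0],
  ],
  claw=0.55,
)

```text
time: 20.58
tool_pos: [0.5024, 0.1995, -0.0034]
ee_rot: [-3.141, 0.0, 1.4]
wrist_force: [-0.9, -0.2, -0.0]
width: 0.0425
finger_force: 0.0
```

```bash
python3 st.py; python3 snap.py wrist n9; python3 -c "
from kf import *
stub('n9')"
```

```text
20.5833 [ 0.5024  0.1995 -0.0034] fix [-1.6  5.9 -3.4] yaw -0.17073750024099565 F [-0.9 -0.2 -0. ] 0.042486351225638
20.5833 [ 0.5024  0.1995 -0.0034] [-3.1408e+00  4.0000e-04  1.4001e+00] 0.0014247612112513553
plate y 90.4 shaft rows [(102, 40), (127, -99), (130, 74), (161, -65), (163, 74), (167, -105), (171, 27), (209, 93), (226, -28), (231, -62), (274, -48)]
end y 90.0
```

Released: the plate is at y = 90.4 (tail ≈ 0.010) and the shaft end at 90.0, so it lies against the stop and the forces are zero. Next I lift away and take the T-grip on its free −y side.

Emit:
arm_command(
  targets=[
    [0, 0, 0.03, 0],
    [0, 0, 0.09, 0],
    [0, 0, 0.17, 0],
    [0, 0, 0.25, 0],
    [0, 0, 0.33, 0],
    [0, 0, 0.39, 0],
    [0, 0, 0.41, 0],
    [0, 0, 0.41, 0],
  ],
)

```text
time: 21.3
tool_pos: [0.5045, 0.2001, 0.2056]
ee_rot: [3.135, -0.003, 1.4]
wrist_force: [0.1, -0.2, -0.9]
width: 0.0424
finger_force: 0.0
```

```bash
python3 st.py; python3 snap.py wrist p1; python3 snap.py side p2; python3 snap.py scene p3; python3 - <<'E'
from kf import *
F=lambda x,yy,z:np.array([.5029+np.cos(y)*x-np.sin(y)*yy,.1934+np.sin(y)*x+np.cos(y)*yy,z])
D=pickle.load(open("pics/p1.pkl","rb"))
print("pred: stub end top",proj(D,F(0,.09,.06)),"gear top front",proj(D,F(0,.076,.0725)),"lobe",proj(D,F(0,.032,.064)),"stop edge",proj(D,F(0,-.09,.052)),"end- ",proj(D,F(0,-.09,.06)),"t",proj(D,F(0,.09,.09)))
g=cv2.cvtColor(cv2.imread("pics/p1.png"),cv2.COLOR_BGR2GRAY).astype(float)
u=int(proj(D,F(0,.07,.06))[0]);print(u,edges(g,u-3,u+3,60,330,15))
# widths
for yy in(.084,.069,.056,.01):
    r=int(proj(D,F(0,yy,.06))[1]);c=int(proj(D,F(0,yy,.06))[0]);p=g[r-1:r+2,c-45:c+45].mean(0);d=p[2:]-p[:-2];print(yy,r,c,[(c-44+i,int(d[i])) for i in range(1,len(d)-1) if abs(d[i])>18 and abs(d[i])>=abs(d[i-1]) and abs(d[i])>abs(d[i+1])])
E
```

```text
21.3 [0.5045 0.2001 0.2056] fix [  0.4   6.9 205.6] yaw -0.1707111835756412 F [ 0.1 -0.2 -0.9] 0.042362589646273575
21.3 [0.5045 0.2001 0.2056] [ 3.1351e+00 -3.1000e-03  1.4001e+00] 0.09986048714823449
21.35 [0.5032 0.1997 0.2024] [ 3.1399e+00 -7.0000e-04  1.4000e+00] 0.07350317152914654
21.4 [0.5021 0.1994 0.2002] [-3.1395e+00  1.0000e-03  1.4001e+00] 0.046195760872625745
pred: stub end top [317.11703794 134.25345919] gear top front [317.1800443  150.30466099] lobe [317.20380265 197.19577741] stop edge [317.29552975 307.64406518] end-  [317.32312988 310.97889219] t [317.23008656 134.08328462]
317 [(91, -47), (94, 96), (122, -17), (125, 49), (133, -84), (135, 51), (146, -25), (150, -89), (166, 83), (175, -47), (197, -39), (206, 38), (243, 60), (252, -59), (260, 65), (291, -35), (306, 18), (309, 36), (319, 25)]
0.084 140 317 [(309, 44), (316, 21), (320, -19), (324, -19), (329, -52), (336, 28)]
0.069 157 317 [(274, -99), (315, -21), (317, 24), (348, 23)]
0.056 171 317 [(274, -97), (306, 64), (319, -23), (330, -44)]
0.01 218 317 [(275, -46), (302, -21), (305, 31), (329, -35)]
```

The seated prediction matches the picture within about 1 px: plate 133 against 134, stub 135 against 134, gear 150, lobe 197, stop end 309. The shaft is lying home and level.

Emit:
arm_command(
  targets=[
    [0.04, -0.02, 0, 0],
    [0.1, -0.04, 0, 0],
    [0.17, -0.07, 0, 0],
    [0.24, -0.1, 0, 0],
    [0.28, -0.115, 0, 0],
    [0.287, -0.118, 0, 0],
    [0.287, -0.118, 0, 0],
    [0.287, -0.118, 0, 0],
  ],
  claw=0,
)

```text
time: 22.12
tool_pos: [0.6447, 0.141, 0.1997]
ee_rot: [-3.137, 0.001, 1.4]
wrist_force: [-0.6, -0.9, -0.6]
width: 0.0919
finger_force: 0.0
```

```bash
python3 st.py; python3 snap.py wrist r1; python3 - <<'E'
from kf import *
from scipy.optimize import minimize
D=pickle.load(open("pics/p1.pkl","rb"));E=pickle.load(open("pics/r1.pkl","rb"))
F=lambda x,yy,z:np.array([.5029+np.cos(y)*x-np.sin(y)*yy,.1934+np.sin(y)*x+np.cos(y)*yy,z])
for t in(2.0,2.1,2.2,2.25):
    P=[F(.07-.13*np.cos(t),s,.078+.13*np.sin(t)) for s in(-.045,.045)]
    print(t,[proj(D,p).round(0) for p in P],[proj(E,p).round(0) for p in P])
for n in("p1","r1"):
    g=cv2.cvtColor(cv2.imread(f"pics/{n}.png"),cv2.COLOR_BGR2GRAY);m=(cv2.GaussianBlur(g,(5,5),0)<48).astype(np.uint8)
    k,l,st,c=cv2.connectedComponentsWithStats(m);print(n,[(st[i].tolist(),c[i].round(0).tolist()) for i in range(1,k) if st[i,4]>400])
E
```

```text
22.1167 [0.6447 0.141  0.1997] fix [148.7 -27.6 199.7] yaw -0.17032313348505457 F [-0.6 -0.9 -0.6] 0.09187042640507083
22.1167 [0.6447 0.141  0.1997] [-3.1372e+00  8.0000e-04  1.4005e+00] 0.03616643487301682
2.0 [array([501., 341.]), array([521., 210.])] [array([280., 298.]), array([276., 152.])]
2.1 [array([513., 336.]), array([534., 208.])] [array([299., 294.]), array([297., 152.])]
2.2 [array([523., 331.]), array([545., 206.])] [array([316., 290.]), array([315., 151.])]
2.25 [array([527., 328.]), array([549., 205.])] [array([323., 287.]), array([324., 151.])]
p1 [([0, 353, 234, 127, 16387], [146.0, 419.0]), ([405, 363, 148, 117, 12211], [480.0, 422.0])]
r1 [([173, 87, 37, 62, 1022], [189.0, 115.0]), ([178, 152, 90, 114, 3903], [219.0, 221.0]), ([300, 154, 27, 115, 2478], [313.0, 211.0]), ([181, 285, 49, 108, 1760], [204.0, 344.0]), ([434, 351, 22, 41, 606], [446.0, 372.0]), ([0, 353, 147, 127, 14467], [62.0, 420.0]), ([496, 354, 144, 126, 12530], [580.0, 419.0])]
```

The T-grip blob is at columns 300–327 from row 154, which fits a clamp angle of about 2.19. I descend over it and grip.

Emit:
arm_command(
  targets=[
    [-0.004, 0.001, -0.03, 0],
    [-0.006, 0.001, -0.08, 0],
    [-0.006, 0.001, -0.12, 0],
    [-0.006, 0.001, -0.134, 0],
    [-0.006, 0.001, -0.134, 0],
    [-0.006, 0.001, -0.134, 0],
  ],
)

```text
time: 22.67
tool_pos: [0.6426, 0.1418, 0.1357]
ee_rot: [3.141, -0.0, 1.401]
wrist_force: [-0.3, 0.2, 0.6]
width: 0.0941
finger_force: 0.0
```

Emit:
arm_command(
  targets=[
    [0, 0, 0, 0],
    [0, 0, 0, 0],
    [0, 0, 0, 0],
    [0, 0, 0, 0],
    [0, 0, 0, 0],
    [0, 0, 0, 0],
    [0, 0, 0, 0],
    [0, 0, 0, 0],
  ],
  claw=1,
)

```text
time: 23.33
tool_pos: [0.6432, 0.1411, 0.1348]
ee_rot: [-3.142, 0.0, 1.4]
wrist_force: [0.1, 0.2, 1.0]
width: 0.0437
finger_force: 0.0
```

Emit:
arm_command(
  targets=[
    [0, 0, 0, 0],
    [0, 0, 0, 0],
    [0, 0, 0, 0],
    [0, 0, 0, 0],
    [0, 0, 0, 0],
    [0, 0, 0, 0],
  ],
)

```text
time: 23.83
tool_pos: [0.6414, 0.1414, 0.1346]
ee_rot: [-3.138, 0.001, 1.401]
wrist_force: [-5.5, 0.5, 0.5]
width: 0.017
finger_force: 30.0
```

```bash
python3 st.py; python3 - <<'E'
import numpy as np
# tip path from current angle, grip gripped at fixture (70-130c, z). deltas in fraction
for t0 in (2.19,):
    y=-.1705
    for t in (2.0,1.75,1.5,1.25,1.0,.75,.5,.35,.2,.1,.05,0,-.03):
        dx=-.13*(np.cos(t)-np.cos(t0));dz=.13*(np.sin(t)-np.sin(t0));print(t,np.round([dx*np.cos(y)/.5,dx*np.sin(y)/.5,dz/.5],3))
E
```

```text
23.8333 [0.6414 0.1414 0.1346] fix [145.4 -27.7 134.6] yaw -0.17025982729315925 F [-5.5  0.5  0.5] 0.01700622867631597
2.0 [-0.042  0.007  0.025]
1.75 [-0.103  0.018  0.044]
1.5 [-0.167  0.029  0.048]
1.25 [-0.23   0.04   0.035]
1.0 [-0.287  0.049  0.007]
0.75 [-0.336  0.058 -0.035]
0.5 [-0.374  0.064 -0.087]
0.35 [-0.389  0.067 -0.123]
0.2 [-0.4    0.069 -0.16 ]
0.1 [-0.404  0.069 -0.186]
0.05 [-0.405  0.07  -0.199]
0 [-0.405  0.07  -0.212]
-0.03 [-0.405  0.07  -0.22 ]
```

Emit:
arm_command(
  targets=[
    [-0.019, 0.003, 0.013, 0],
    [-0.042, 0.007, 0.025, 0],
    [-0.078, 0.0135, 0.038, 0],
    [-0.116, 0.02, 0.046, 0],
    [-0.167, 0.029, 0.048, 0],
    [-0.217, 0.037, 0.039, 0],
    [-0.265, 0.046, 0.02, 0],
    [-0.287, 0.049, 0.007, 0],
  ],
)

```text
time: 24.5
tool_pos: [0.5036, 0.1664, 0.145]
ee_rot: [3.125, -0.006, 1.4]
wrist_force: [2.5, -0.5, 12.3]
width: 0.0172
finger_force: 30.0
```

```bash
python3 st.py
```

```text
24.5 [0.5036 0.1664 0.145 ] fix [  5.2 -26.5 145. ] yaw -0.1705960642976212 F [ 2.5 -0.5 12.3] 0.017229756592713336
```

Emit:
arm_command(
  targets=[
    [-0.022, 0.004, -0.015, 0],
    [-0.04, 0.007, -0.032, 0],
    [-0.073, 0.013, -0.072, 0],
    [-0.098, 0.017, -0.117, 0],
    [-0.11, 0.019, -0.154, 0],
    [-0.115, 0.02, -0.18, 0],
    [-0.117, 0.02, -0.193, 0],
    [-0.117, 0.02, -0.193, 0],
  ],
)

```text
time: 25.17
tool_pos: [0.439, 0.1777, 0.0416]
ee_rot: [-3.138, -0.003, 1.401]
wrist_force: [-5.1, 5.1, -0.4]
width: 0.0169
finger_force: 30.0
```

```bash
python3 st.py
```

```text
25.1667 [0.439  0.1777 0.0416] fix [-60.3 -26.4  41.6] yaw -0.16984384570044386 F [-5.1  5.1 -0.4] 0.016876776355747813
```

Emit:
arm_command(
  targets=[
    [0, 0, -0.008, 0],
    [0, 0, -0.016, 0],
    [0, 0, -0.024, 0],
    [0, 0, -0.03, 0],
    [0, 0, -0.03, 0],
    [0, 0, -0.03, 0],
  ],
)

```text
time: 25.67
tool_pos: [0.4378, 0.1779, 0.0275]
ee_rot: [-3.135, -0.003, 1.401]
wrist_force: [-9.9, 3.7, 6.2]
width: 0.0172
finger_force: 30.0
```

```bash
python3 st.py
```

```text
25.6667 [0.4378 0.1779 0.0275] fix [-61.5 -26.3  27.5] yaw -0.16990444768598012 F [-9.9  3.7  6.2] 0.017173865333104596
```

Emit:
arm_command(
  targets=[
    [0, 0, 0, 0],
    [0, 0, 0, 0],
    [0, 0, 0, 0],
    [0, 0, 0, 0],
    [0, 0, 0, 0],
    [0, 0, 0, 0],
  ],
  claw=0.5,
)

```text
time: 26.17
tool_pos: [0.4416, 0.1754, 0.027]
ee_rot: [3.141, -0.0, 1.4]
wrist_force: [-0.3, -0.4, -0.2]
width: 0.0466
finger_force: 0.0
```

Emit:
arm_command(
  targets=[
    [0, 0, 0.02, 0],
    [0, 0, 0.05, 0],
    [0, 0, 0.08, 0],
    [0, 0, 0.1, 0],
    [0, 0, 0.1, 0],
    [0, 0, 0.1, 0],
  ],
)

```text
time: 26.67
tool_pos: [0.4418, 0.1757, 0.0777]
ee_rot: [3.14, -0.001, 1.4]
wrist_force: [0.8, -0.7, -0.6]
width: 0.0472
finger_force: 0.0
```

Emit:
arm_command(
  targets=[
    [0, 0, 0, 0],
    [0, 0, 0, 0],
    [0, 0, 0, 0],
    [0, 0, 0, 0],
    [0, 0, 0, 0],
    [0, 0, 0, 0],
    [0, 0, 0, 0],
    [0, 0, 0, 0],
  ],
  claw=1,
)

```text
time: 27.33
tool_pos: [0.4412, 0.1756, 0.0769]
ee_rot: [3.142, 0.0, 1.4]
wrist_force: [-0.6, 0.2, -0.1]
width: 0.0006
finger_force: 0.0
```

```bash
python3 st.py
```

```text
27.3333 [0.4412 0.1756 0.0769] fix [-57.8 -28.   76.9] yaw -0.17073678433679218 F [-0.6  0.2 -0.1] 0.0005844045753841359
```

Emit:
arm_command(
  targets=[
    [-0.004, 0, -0.015, 0],
    [-0.004, 0, -0.03, 0],
    [-0.004, 0, -0.036, 0],
    [-0.004, 0, -0.042, 0],
    [-0.004, 0, -0.048, 0],
    [-0.004, 0, -0.048, 0],
  ],
)

```text
time: 27.83
tool_pos: [0.4379, 0.1755, 0.0533]
ee_rot: [-3.139, 0.001, 1.4]
wrist_force: [-4.7, 0.0, 5.4]
width: 0.0006
finger_force: 2.8
```

```bash
python3 st.py
```

```text
27.8333 [0.4379 0.1755 0.0533] fix [-61.  -28.7  53.3] yaw -0.17053661687223687 F [-4.7  0.   5.4] 0.0006258861180067656
```

Emit:
arm_command(
  targets=[
    [0.002, 0, -0.006, 0],
    [0.002, 0, -0.012, 0],
    [0.002, 0, -0.016, 0],
    [0.002, 0, -0.016, 0],
  ],
)

```text
time: 28.17
tool_pos: [0.4383, 0.1757, 0.0524]
ee_rot: [-3.139, 0.001, 1.401]
wrist_force: [-18.4, -3.8, 38.5]
width: 0.0004
finger_force: 19.0
```

```bash
python3 st.py
```

```text
28.1667 [0.4383 0.1757 0.0524] fix [-60.6 -28.4  52.4] yaw -0.1700556380839946 F [-18.4  -3.8  38.5] 0.0003620613558963871
```

Emit:
arm_command(
  targets=[
    [0, 0, -0.006, 0],
    [0, 0, -0.012, 0],
    [0, 0, -0.012, 0],
    [0, 0, -0.012, 0],
  ],
)

```text
time: 28.5
tool_pos: [0.4386, 0.1757, 0.052]
ee_rot: [-3.141, -0.0, 1.401]
wrist_force: [-29.8, -7.5, 62.4]
width: 0.0003
finger_force: 30.6
```

```bash
python3 st.py
```

```text
28.5 [0.4386 0.1757 0.052 ] fix [-60.4 -28.3  52. ] yaw -0.16978219526697536 F [-29.8  -7.5  62.4] 0.00028282939761749867
```

A hard stop: force rose from 38 to 62 N over 0.4 mm, so the clamp is home. I back off and check.

Emit:
arm_command(
  targets=[
    [0, 0, 0.02, 0],
    [0, 0, 0.06, 0],
    [0, 0, 0.13, 0],
    [0, 0, 0.2, 0],
    [0, 0, 0.26, 0],
    [0, 0, 0.3, 0],
    [0, 0, 0.32, 0],
    [0, 0, 0.32, 0],
  ],
)

```text
time: 29.17
tool_pos: [0.4415, 0.176, 0.2012]
ee_rot: [3.137, -0.002, 1.4]
wrist_force: [0.7, -0.2, -0.1]
width: 0.0
finger_force: 0.0
```

Emit:
arm_command(
  targets=[
    [0, 0.02, 0, 0],
    [0, 0.04, 0, 0],
    [0, 0.05, 0, 0],
    [0, 0.05, 0, 0],
    [0, 0.05, 0, 0],
  ],
)

```text
time: 29.58
tool_pos: [0.4395, 0.201, 0.1975]
ee_rot: [-3.139, 0.001, 1.401]
wrist_force: [-0.1, 0.0, 0.1]
width: 0.0004
finger_force: 0.0
```

```bash
python3 st.py; python3 snap.py wrist z1; python3 snap.py side z2; python3 snap.py scene z3; python3 - <<'E'
from kf import *
F=lambda x,yy,z:np.array([.5029+np.cos(y)*x-np.sin(y)*yy,.1934+np.sin(y)*x+np.cos(y)*yy,z])
for n in("z1","z2","z3"):
    D=pickle.load(open(f"pics/{n}.pkl","rb"));g=cv2.cvtColor(cv2.imread(f"pics/{n}.png"),cv2.COLOR_BGR2GRAY)
    for t in(0,.06,.12):print(n,t,[proj(D,F(.07-.13*np.cos(t),s,.078+.13*np.sin(t))).round(1) for s in(-.045,0,.045)])
    k,l,st,c=cv2.connectedComponentsWithStats((cv2.GaussianBlur(g,(3,3),0)<45).astype(np.uint8));p=proj(D,F(-.06,0,.078))
    print([(st[i].tolist(),c[i].round(1).tolist()) for i in range(1,k) if st[i,4]>60 and np.hypot(*(c[i]-p))<60])
D=pickle.load(open("pics/z1.pkl","rb"));g=cv2.cvtColor(cv2.imread("pics/z1.png"),cv2.COLOR_BGR2GRAY).astype(float)
for nm,p in dict(plate=(0,.09,.09),stub=(0,.09,.06),gear=(0,.076,.0725),lobe=(0,.032,.064),stop=(0,-.09,.052)).items():print(nm,proj(D,F(*p)).round(1))
u=int(proj(D,F(0,.07,.06))[0]);print(u,edges(g,u-3,u+3,40,330,15))
E
```

```text
29.5833 [0.4395 0.201  0.1975] fix [-63.7  -3.3 197.5] yaw -0.1693691579259986 F [-0.1  0.   0.1] 0.00040734569954662444
29.5833 [0.4395 0.201  0.1975] [-3.1394e+00  1.5000e-03  1.4014e+00] 0.011711776976982008
29.6333 [0.4397 0.2008 0.1978] [-3.1400e+00  1.1000e-03  1.4009e+00] 0.011133365397809564
29.6833 [0.4399 0.2006 0.1982] [-3.1406e+00  8.0000e-04  1.4005e+00] 0.007776596193023901
z1 0 [array([322.8, 270.1]), array([323. , 224.1]), array([323.2, 174.5])]
z1 0.06 [array([323.1, 273. ]), array([323.3, 226.1]), array([323.6, 175.5])]
z1 0.12 [array([324. , 276.1]), array([324.2, 228.2]), array([324.5, 176.5])]
[([314, 175, 17, 96, 1335], [321.8, 224.4])]
z2 0 [array([295.9, 290.1]), array([283.9, 301.4]), array([271.2, 313.3])]
z2 0.06 [array([295.8, 287.5]), array([283.7, 298.7]), array([271. , 310.6])]
z2 0.12 [array([295.5, 284.7]), array([283.4, 296. ]), array([270.6, 307.8])]
[([229, 289, 74, 45, 888], [270.2, 309.0])]
z3 0 [array([428. , 238.7]), array([447.1, 245.5]), array([466.6, 252.6])]
z3 0.06 [array([428.5, 236.6]), array([447.7, 243.5]), array([467.4, 250.6])]
z3 0.12 [array([429. , 234.7]), array([448.3, 241.6]), array([468.1, 248.7])]
[([430, 237, 36, 17, 166], [446.7, 244.7]), ([398, 268, 76, 53, 1447], [437.7, 299.6])]
plate [396.9 120.6]
stub [390.2 121.8]
gear [391.9 138.2]
lobe [387.5 187.2]
stop [379.3 301.7]
388 [(43, -31), (76, -44), (79, 78), (111, 34), (120, -88), (122, 55), (134, -17), (138, -71), (152, -27), (155, 39), (187, -35), (196, 32), (211, -36), (240, 33), (244, -30), (253, 51), (265, -24), (284, 18), (294, -16), (302, 49), (314, 18)]
```

T-grip centre is at (321.8, 224.4) against a predicted (323, 224.1) for a closed clamp. The shaft's edges match the seated positions within 1 px, and the robot is clear.

```bash
python3 -c "
from bench import robot
print(robot.close_job())"
```

```text
the job is handed in; nothing more can be done
None
```

The job is handed in at about 30 s of the 62 s: the shaft lies in both V-blocks against the end stop with the tail plate near 0.010, and the clamp is pressed home, both confirmed in the final camera images; other bench objects were not re-measured, and the first grasp closed just above the shaft without moving it.

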